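# Clamp sample bottles on the shaker and set the castle nut for its split pin

### The arm

A 6-joint arm with a two-finger parallel gripper is mounted at the origin on the work surface. World frame = base frame: x ahead of the robot, y to its left, z up, the work surface at z = 0. Lengths are in m, angles in rad, forces in N, time in s.
With the tool pointing down it reaches from about 0.375 to 0.75 m from the base axis. Payload 9 kg.
Tool frame: the origin (TCP) lies between the finger pads; the fingertips stand 14 mm ahead of it and the grasp point (between the pads) lies 5 mm behind it; x points along the fingers, z is the direction in which the jaws open and shut, and the axes are right-handed (so a half turn about x gives the same grasp; the last joint's range is limited). The gripper opens to 85 mm and grips with 20 to 120 N. Pads are 22 mm wide; open, the fingers measure 114 mm over their backs; the gripper's body (76 mm by 85 mm) begins 54 mm behind the grasp point. The pads swing forward as they close: fully open they stand 13 mm farther back than shut.
Start: joints at [0.9, 0.104, 0.097, 1.564, 0, 1.353], TCP at [0.262, 0.54, 0.245] pointing down, gripper open.
Joint ranges: [-2.99, 2.99], [-0.84, 1.86], [-1.1, 1.16], [-1.84, 2.11], [-1.51, 1.56], [-3.14, 3.14]. Speed limits (rad/s): [2.22, 2.22, 2.57, 3.14, 3.14, 3.14].

### API

Orientations are given as a unit quaternion [x, y, z, w].
In Python, from station import bot gives the robot as it stands.
- The arm moves only by the tool drive_tool, never from a script. Its argument "steps" is one flat list of numbers, 7 for each row, row after row: the turn, a rotation vector about the tool's x, y, z in rad, then the shift along the tool's x, y, z in m, then the opening, from 0 (shut) to 1 (fully open). In form: [rx, ry, rz, x, y, z, hand, rx, ry, rz, x, y, z, hand, ...]. A call has 1 to 20 rows; each row is the pose to reach, as a shift and turn from the pose measured when the call began, along the tool's axes at that moment; what a row does not reach only later rows make up. A row lasts 1/8 s, in which the tool goes at most 62.5 mm and 10.7 degrees, less where a joint would pass 70% of its speed; a pose out of reach is approached as far as the arm can. A call with a gripper value outside its range is refused whole. The fingers move at their own pace and stop on an object; "grip_force" is the grip in N (left out, the last holds). Time passes only in rows, so rows that repeat a pose let the fingers close. It gives the time, the measured TCP pose, the force and the opening at its end, in the units of the state.
- bot.state(): the state, without advancing time (a new reading comes with each control period).
- bot.read_camera(name): name is "side" or "top" or "wrist"; returns a dict with "frame" (400x640x3 uint8, red, green, blue), "depth" (400x640 float32, m along the optical axis (not along the pixel's ray), 0 where there is no reading), "fx", "fy", "cx", "cy" (pixels), "D" ([k1, k2, p1, p2, k3] as OpenCV has them; the pictures are not rectified), "xyz" and "attitude" of the camera in the world. Camera axes: x right, y up, looking along -z (the intrinsics and any distortion apply to the point x, -y, -z); pixel columns grow to the right and rows downward; lengths in m; the calibration is good to about 2 mm. A picture is of the moment at which its call begins.
- bot.finish_job(): hands the job in, once; it reports no verdict.
The state is a dict: "time_s": time; "qpos": joint angles; "qd": joint speeds; "effort": joint torques, N m; "tcp_pos": TCP position; "tool_rot": TCP orientation; "wrist_force": force on the tool from outside, world axes, zero at the start; "torque": the same for the moment, N m; "grip_width": finger opening in m.
Only numpy, scipy, OpenCV 4.12 (cv2) and the standard library are available. Lean on these libraries where they do the work, as an engineer would, in place of code of your own. Each camera call takes 0.05 s, during which the arm holds its last target.

### The job

Get the orbital shaker ready to run: stand all the small white sample bottles with green caps (not the tall wash bottle) side by side on the black rubber strip along the fence of its platform, then swing the clamp bar round on its pivot post until it lies in line along the bottles with its fork fully home on the threaded stud, under the nut. Then tighten the castle nut down firmly on the fork and turn it on, clockwise, just to the first slot that lines up with the stud's cross hole (shown by the line on the stud's end), so that the split pin can be fitted later at inspection; do not shove or knock over the tube rack, the steriliser or the wash bottle.

Things in the scene. Friction and masses are not known exactly. Their poses are not given: they have to be found in the camera images.
- shaker: Orbital shaker, fixed: low white housing, grey platform plate 310 x 400 mm, its top 70 mm above the bench. Origin on the bench under it; x to the fence, y along the fence to the robot's left, z up. In this frame (mm): fence's front face at x = 115, pivot post at (51, -155), clamp stud at (51, 155). Bottles stand centred between y = -115 and 65, clear of the post's head and of a hand round the nut.
- fence_foot (a point): Middle of the foot of the fence's front face, at the platform's top. The aluminium fence is 340 mm long (along the shaker's y) and 40 mm high, at the far side of the platform. A black rubber strip, 50 x 235 mm, in front of it marks where the bottles stand.
- pivot_post (a point): Centre of the pivot post (16 mm thick, with a 34 mm retaining head, its top 30 mm above the platform), at the height of the platform's top.
- stud: Upright clamp stud on the platform, 24 mm thread over a 20 mm shank. Origin on its axis at the platform's top; its end is 66 mm above. A cross hole for a 5 mm split pin runs along its own x axis, 54 mm above the platform; a black line scribed across the stud's end shows its direction, up to 0.3 rad either way of the shaker's x axis from start to start. The stud itself does not turn.
- pin_line (a point): Point on the axis of the stud's cross hole, 17 mm out from the stud's axis on the side towards the robot. A nut slot is in line with the hole when its middle lies at this point, seen from above.
- nut (a joint): Angle of the castle nut, rad, growing clockwise from above (tightening). Nut and washer sink 5 mm a turn and stay where left (0.12 N m friction). Starts at 0 to 1.8. At 0 the washer's underside is 24 mm above the platform; it meets the 20 mm bar at 5.03; tight from 5.23, overtightened beyond 6.53. Just one slot comes into line between these, 0.3 to 0.9 beyond tight.
- nut_mid (a point): On the nut's axis, 19 mm above its underside: the height to grip its flats. Castle nut of plain metal on the stud: six-sided, 41 mm across flats, 26 mm tall, with a 9 mm crown above cut by six slots 8 mm wide, one over the middle of each flat. Under it a captive washer, 41 mm across, 4 mm thick, that does not turn.
- slot1 (a point): Middle of the castle nut's slot 1 of 6 (60 degrees apart, numbered anticlockwise from above), 17 mm out from the nut's axis. The flat below faces the same way.
- slot2 (a point): Middle of the castle nut's slot 2 of 6 (60 degrees apart, numbered anticlockwise from above), 17 mm out from the nut's axis. The flat below faces the same way.
- slot3 (a point): Middle of the castle nut's slot 3 of 6 (60 degrees apart, numbered anticlockwise from above), 17 mm out from the nut's axis. The flat below faces the same way.
- slot4 (a point): Middle of the castle nut's slot 4 of 6 (60 degrees apart, numbered anticlockwise from above), 17 mm out from the nut's axis. The flat below faces the same way.
- slot5 (a point): Middle of the castle nut's slot 5 of 6 (60 degrees apart, numbered anticlockwise from above), 17 mm out from the nut's axis. The flat below faces the same way.
- slot6 (a point): Middle of the castle nut's slot 6 of 6 (60 degrees apart, numbered anticlockwise from above), 17 mm out from the nut's axis. The flat below faces the same way.
- bar: Loose aluminium clamp bar lying flat on the platform, 20 mm thick, 22 mm wide, 0.45 kg. Origin: underside of the eye (30 mm square, 18 mm hole) that sits round the pivot post; x along the bar to its fork, z up. Starts swung open towards the robot by 0.4 to 0.7 rad. Shut, its x lies along the shaker's y, its far face 53 mm from the fence. It slides on the platform and stays where left.
- bar_slot (a point): Centre of the fork's slot, 310 mm from the eye, mid-thickness. Slot 24 mm wide, open to the bar's -y side (the fence side); bar shut, the stud's shank sits against the slot's bottom and this point is on the stud's axis. Fork head from x = 276 to 342 mm, 30 mm to +y and 18 mm to -y of the bar's centre line; it passes under the raised washer.
- bottle1: White plastic sample bottle with a green screw cap, 50 mm in diameter, 88 mm tall, about 0.13 kg, weight low down; straight to 46 mm, then a shoulder down to a 28 mm neck at 56 mm; cap 34 mm across, from 63 mm to 88 mm. Origin: centre of its underside, z up. Starts standing on the bench beside the shaker; three or four of these are present. All are alike.
- bottle2: White plastic sample bottle with a green screw cap, 50 mm in diameter, 88 mm tall, about 0.13 kg, weight low down; straight to 46 mm, then a shoulder down to a 28 mm neck at 56 mm; cap 34 mm across, from 63 mm to 88 mm. Origin: centre of its underside, z up. Starts standing on the bench beside the shaker; three or four of these are present. All are alike.
- bottle3: White plastic sample bottle with a green screw cap, 50 mm in diameter, 88 mm tall, about 0.13 kg, weight low down; straight to 46 mm, then a shoulder down to a 28 mm neck at 56 mm; cap 34 mm across, from 63 mm to 88 mm. Origin: centre of its underside, z up. Starts standing on the bench beside the shaker; three or four of these are present. All are alike.
- bottle4: White plastic sample bottle with a green screw cap, 50 mm in diameter, 88 mm tall, about 0.13 kg, weight low down; straight to 46 mm, then a shoulder down to a 28 mm neck at 56 mm; cap 34 mm across, from 63 mm to 88 mm. Origin: centre of its underside, z up. Starts standing on the bench beside the shaker; three or four of these are present. All are alike.
- tube_rack: Blue wire rack with green-capped test tubes, 150 x 120 mm, 154 mm tall, left of the shaker. Leave alone. Origin: centre of its underside.
- steriliser: Black loop steriliser, upright cylinder 100 mm across its foot, 182 mm tall. Leave alone. Origin: centre of its underside.
- wash_bottle: White wash bottle with blue cap and bent spout, 72 mm across, 198 mm tall. Leave alone. Origin: centre of its underside.
Mind the look-alikes: they are no part of the job. Leave any orange look-alike of the bottle4 alone.

How it is judged:
On the way, in this order (a step that is already met when the one before it is completed fails the run):
1. every bottle present stands upright and still on the platform along the fence (x of bottle1 in the frame of shaker between 0.07 and 0.098 m and y of bottle1 in the frame of shaker between -0.135 and 0.11 m and z of bottle1 in the frame of shaker between 0.066 and 0.074 m and angle between each of bottle1, bottle2, bottle3, bottle4's own z axis and vertical below 0.12 rad and linear speed of each of bottle1, bottle2, bottle3, bottle4 below 0.02 m/s and x of bottle2 in the frame of shaker between 0.07 and 0.098 m and y of bottle2 in the frame of shaker between -0.135 and 0.11 m and z of bottle2 in the frame of shaker between 0.066 and 0.074 m and x of bottle3 in the frame of shaker between 0.07 and 0.098 m and y of bottle3 in the frame of shaker between -0.135 and 0.11 m and z of bottle3 in the frame of shaker between 0.066 and 0.074 m and x of bottle4 in the frame of shaker between 0.07 and 0.098 m and y of bottle4 in the frame of shaker between -0.135 and 0.11 m and z of bottle4 in the frame of shaker between 0.066 and 0.074 m), for 0.2 s.
2. the clamp bar is swung shut, its fork home on the stud (angle between the x axis of bar and the y axis of shaker, either way round below 0.04 rad and horizontal distance between bar_slot and stud below 0.006 m and height (world z) of bar_slot between 0.076 and 0.084 m), for 0.2 s.
3. the castle nut is tight on the closed bar (all of step 2 and value of joint nut above 5.23 rad), for 0.1 s.
4. a slot of the tight nut is in line with the stud's cross hole (all of step 3 and horizontal distance between any of slot1, slot2, slot3, slot4, slot5, slot6 and pin_line below 0.0018 m), for 0.2 s.
At the end, for the whole second after the job is handed in: Every bottle present upright and still between fence and bar, within 10 mm of the fence; bar within 2.3 degrees of the fence's line, slot centre within 6 mm of the stud's axis; nut tight, not overtightened, the middle of a slot within 1.8 mm (6 degrees) of the cross hole's axis (all of step 4 and x of bottle1 in the frame of shaker between 0.08 and 0.098 m and y of bottle1 in the frame of shaker between -0.135 and 0.11 m and z of bottle1 in the frame of shaker between 0.066 and 0.074 m and angle between each of bottle1, bottle2, bottle3, bottle4's own z axis and vertical below 0.12 rad and linear speed of each of bottle1, bottle2, bottle3, bottle4 below 0.02 m/s and x of bottle2 in the frame of shaker between 0.08 and 0.098 m and y of bottle2 in the frame of shaker between -0.135 and 0.11 m and z of bottle2 in the frame of shaker between 0.066 and 0.074 m and x of bottle3 in the frame of shaker between 0.08 and 0.098 m and y of bottle3 in the frame of shaker between -0.135 and 0.11 m and z of bottle3 in the frame of shaker between 0.066 and 0.074 m and x of bottle4 in the frame of shaker between 0.08 and 0.098 m and y of bottle4 in the frame of shaker between -0.135 and 0.11 m and z of bottle4 in the frame of shaker between 0.066 and 0.074 m and linear speed of bar below 0.01 m/s); the robot touches nothing.
It fails at once if the castle nut is overtightened, past the first slot that lines up (value of joint nut above 6.53 rad).
It fails at once if a bystander (tube rack, steriliser, wash bottle) is knocked over or pushed more than 5 cm (angle between any of tube_rack, steriliser, wash_bottle's own z axis and vertical above 0.5 rad or distance of any of tube_rack, steriliser, wash_bottle from where it was at the start of the episode above 0.05 m).
Of bottle1, bottle2, bottle3, bottle4 only 3 to 4 are there at a start; the rules pass over those that are not, and their reading is None.
At some moment in a run one of bottle1, bottle2, bottle3, bottle4 may be knocked a few centimetres aside while the robot is not near it.
Once in a run the grip may slacken for a moment while it holds something.
It also fails if it takes over 210 s, if anything falls off the work surface, if the arm or the gripper's body presses on something with over 40 N, if the wrist force passes 120 N, or if a joint passes its speed limit or range.

## Working session

There is one attempt and no reset: what is moved stays moved. The work goes in short steps, Python scripts to look and compute and a tool call to move; the robot and the scene stay as the last step left them, time stands still between calls to the robot, and variables do not carry over. Pictures are saved under pics/ and viewed, and the job is handed in when it is done.

Besides the shell and the picture viewer there is one more tool, called after "Request:" as name(argument=value, ...) on one line, values as JSON. drive_tool: Moves the arm, as the interface text tells. Its arguments: {"type":"object","properties":{"steps":{"type":"array","items":{"type":"number"}},"grip_force":{"type":"number"}},"required":["steps"]}

```bash
ls; mkdir -p pics
python3 - <<'E'
from station import bot
import cv2
s=bot.state(); print(s)
for n in ["side","top","wrist"]:
    c=bot.read_camera(n); cv2.imwrite(f"pics/{n}0.png",c["frame"][:,:,::-1]); print(n,{k:c[k] for k in c if k not in("frame","depth")}, (c["depth"]>0).mean())
E
```

```text
pics
{'time_s': 0.0, 'qpos': array([9.00303232e-01, 1.04730677e-01, 9.64271991e-02, 1.56393451e+00,
       6.36794520e-06, 1.35307792e+00]), 'qd': array([ 0.00077816,  0.00099404,  0.00131968, -0.00037447,  0.00074423,
        0.00068952]), 'effort': array([-1.64280948e-03, -5.56934416e+01,  5.03647256e+01,  1.74707588e-02,
       -3.78806062e-04, -7.08178732e-06]), 'tcp_pos': array([0.2622569 , 0.53926462, 0.24448081]), 'tool_rot': array([-0.37518094,  0.59995199,  0.37484398,  0.59898987]), 'wrist_force': array([-0.24434881,  0.22824243,  0.02238781]), 'torque': array([-0.00857578,  0.01869338,  0.0396152 ]), 'grip_width': 0.08534031761082736}
side {'fx': 418.82297999588604, 'fy': 418.82297999588604, 'cx': 316.4189260656409, 'cy': 207.11685589038268, 'D': array([-0.058633,  0.      ,  0.      ,  0.      ,  0.      ]), 'xyz': array([0.42594707, 1.11211011, 1.0592074 ]), 'attitude': array([-0.01288785,  0.41071917,  0.91147265, -0.01900737])} 0.99595703125
top {'fx': 369.26229696583954, 'fy': 369.26229696583954, 'cx': 323.5444613195621, 'cy': 202.4749737640847, 'D': array([0.02732912, 0.        , 0.        , 0.        , 0.        ]), 'xyz': array([0.25314262, 0.02113916, 1.19805735]), 'attitude': array([ 0.07832459, -0.07365672, -0.69113543,  0.71468298])} 0.99601953125
wrist {'fx': 312.16328760617995, 'fy': 312.16328760617995, 'cx': 314.3141539445568, 'cy': 202.39528181458493, 'D': array([-0.05517438,  0.        ,  0.        ,  0.        ,  0.        ]), 'xyz': array([0.18949446, 0.57528391, 0.37365029]), 'attitude': array([-0.13567021, -0.08461525,  0.52330442,  0.83701036])} 0.9960234375
```

View pics/side0.png

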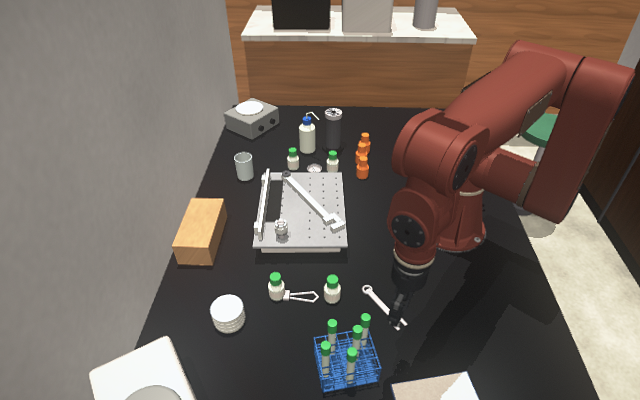

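View pics/top0.png

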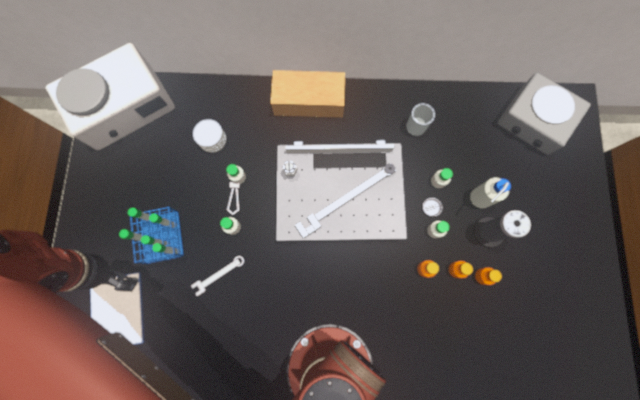

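View pics/wrist0.png

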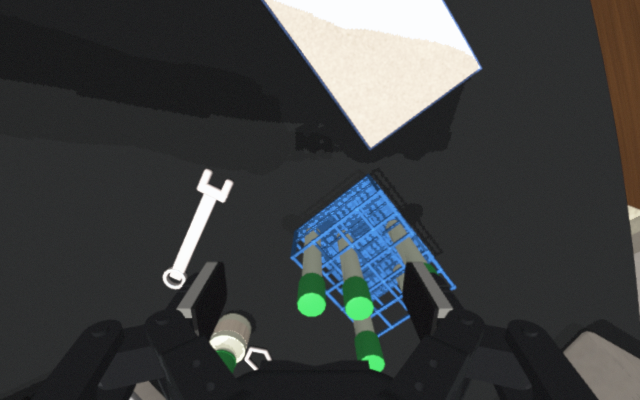

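The top view shows green-capped bottles at (235,173), (230,226), (442,178) and (438,230). Possible confusions are:
- the rack tubes' green caps at (132,212), (124,234), (145,240) and (157,247)
- the orange bottles at (429,268), (460,269) and (488,276)
- the wash bottle at (490,192)

I choose the four white ones with green caps that stand on the bench next to the shaker.

```bash
cat > h.py <<'E'
from station import bot
import cv2, numpy as np
from scipy.spatial.transform import Rotation as R
def cam(n):
    c=bot.read_camera(n); c["K"]=np.array([[c["fx"],0,c["cx"]],[0,c["fy"],c["cy"]],[0,0,1]]); c["Rm"]=R.from_quat(c["attitude"]).as_matrix(); return c
def rays(c,uv):
    uv=np.asarray(uv,float).reshape(-1,1,2)
    p=cv2.undistortPoints(uv,c["K"],c["D"])[:,0]
    d=np.c_[p[:,0],-p[:,1],-np.ones(len(p))]
    return d@c["Rm"].T
def onplane(c,uv,z):
    d=rays(c,uv); return c["xyz"]+d*((z-c["xyz"][2])/d[:,2])[:,None]
def bydepth(c,uv):
    uv=np.asarray(uv).reshape(-1,2); d=rays(c,uv)
    dep=c["depth"][uv[:,1].astype(int),uv[:,0].astype(int)]
    return c["xyz"]+d*dep[:,None]
def cloud(c):
    v,u=np.mgrid[0:400,0:640]; return bydepth(c,np.c_[u.ravel(),v.ravel()]).reshape(400,640,3)
def proj(c,P):
    P=np.atleast_2d(P); q=(P-c["xyz"])@c["Rm"]; q=q*[1,-1,-1]
    return cv2.projectPoints(q,np.zeros(3),np.zeros(3),c["K"],c["D"])[0][:,0]
def save(c,name,box=None,scale=1):
    f=c["frame"][:,:,::-1]
    if box: f=f[box[1]:box[3],box[0]:box[2]]
    cv2.imwrite("pics/"+name+".png",cv2.resize(f,None,fx=scale,fy=scale,interpolation=cv2.INTER_CUBIC))
def caps(c,minA=15):
    hsv=cv2.cvtColor(c["frame"],cv2.COLOR_RGB2HSV)
    m=cv2.inRange(hsv,(45,120,60),(80,255,255))
    n,l,st,ce=cv2.connectedComponentsWithStats(m)
    X=cloud(c); out=[]
    for i in range(1,n):
        if st[i,4]<minA: continue
        pts=X[l==i]; zt=np.percentile(pts[:,2],90); top=pts[pts[:,2]>zt-0.006]
        out.append((ce[i].round(0),st[i,4],pts.mean(0).round(4),((top.max(0)+top.min(0))/2).round(4),round(float(zt),3)))
    return out
def T():
    s=bot.state(); M=np.eye(4); M[:3,:3]=R.from_quat(s["tool_rot"]).as_matrix(); M[:3,3]=s["tcp_pos"]; return M,s
def rel(p,yaw):
    "target: TCP pos p, tool x down, jaw axis (z) at yaw in the world xy-plane; gives rotvec+shift in tool frame"
    M,s=T(); best=None
    for y in (yaw,yaw+np.pi):
        z=np.array([np.cos(y),np.sin(y),0]); x=np.array([0,0,-1.]); Rt=np.c_[x,np.cross(z,x),z]
        rv=R.from_matrix(M[:3,:3].T@Rt).as_rotvec()
        if best is None or np.linalg.norm(rv)<np.linalg.norm(best): best=rv
    return best.round(4),(M[:3,:3].T@(np.array(p)-M[:3,3])).round(4)
E
python3 - <<'E'
from h import *
for n in("top","side"):
    c=cam(n); print(n)
    for o in caps(c): print(*o)
    X=cloud(c)
    if n=="top":
        save(c,"topcrop",(200,120,520,300),2.5)
        for uv in [(277,146),(403,146),(277,239),(405,239),(289,168),(391,170),(300,230),(320,154),(388,154),(320,165)]: print(uv,X[uv[1],uv[0]].round(4))
    else: save(c,"sidecrop",(230,150,400,320),3.5)
M,s=T(); print(M.round(3))
E
```

```text
top
[232. 169.] 98 [0.5963 0.3267 0.0792] [0.5927 0.3231 0.0897] 0.091
[446. 173.] 101 [ 0.606  -0.3514  0.0757] [ 0.6008 -0.3456  0.0898] 0.091
[134. 212.] 110 [0.4408 0.5907 0.124 ] [0.4371 0.5785 0.1533] 0.154
[155. 218.] 88 [0.4218 0.5169 0.144 ] [0.422  0.5184 0.152 ] 0.154
[226. 223.] 104 [0.4247 0.3296 0.0804] [0.4226 0.3263 0.0897] 0.091
[443. 226.] 97 [ 0.4348 -0.3313  0.0825] [ 0.4348 -0.3291  0.0892] 0.091
[125. 234.] 111 [0.3734 0.5938 0.1455] [0.3197 0.3141 0.6729] 0.153
[147. 240.] 87 [0.3586 0.5312 0.1445] [0.3582 0.5324 0.1525] 0.154
[158. 247.] 85 [0.3373 0.495  0.1469] [0.3381 0.4963 0.153 ] 0.155
(277, 146) [0.683  0.1901 0.0663]
(403, 146) [ 0.7208 -0.2312  0.0034]
(277, 239) [0.381  0.1717 0.0674]
(405, 239) [ 0.4028 -0.235  -0.0019]
(289, 168) [0.5878 0.1395 0.1363]
(391, 170) [ 0.6035 -0.1731  0.0985]
(300, 230) [0.4083 0.1011 0.0873]
(320, 154) [0.6587 0.0496 0.0707]
(388, 154) [ 0.6648 -0.1682  0.0732]
(320, 165) [0.6215 0.0483 0.0714]
side
[292. 151.] 55 [ 0.6024 -0.3548  0.0722] [ 0.6008 -0.3408  0.0869] 0.089
[332. 154.] 55 [ 0.4331 -0.3332  0.0759] [ 0.4326 -0.3252  0.087 ] 0.089
[275. 278.] 131 [0.5917 0.3321 0.0837] [0.5924 0.3275 0.0895] 0.091
[332. 281.] 132 [0.4233 0.3359 0.0856] [0.4232 0.7134 0.572 ] 0.09
[361. 325.] 243 [0.3476 0.5203 0.1422] [0.3467 0.519  0.1527] 0.153
[332. 326.] 125 [0.4211 0.532  0.1545] [0.4208 0.8111 0.6035] 0.154
[325. 348.] 125 [0.436  0.5907 0.151 ] [0.4353 0.8424 0.6031] 0.153
[351. 354.] 129 [0.3738 0.6044 0.1492] [0.3942 0.8493 0.6033] 0.153
[[-0.    -0.899  0.438  0.262]
 [-0.     0.438  0.899  0.539]
 [-1.     0.    -0.001  0.245]
 [ 0.     0.     0.     1.   ]]
```

View pics/topcrop.png

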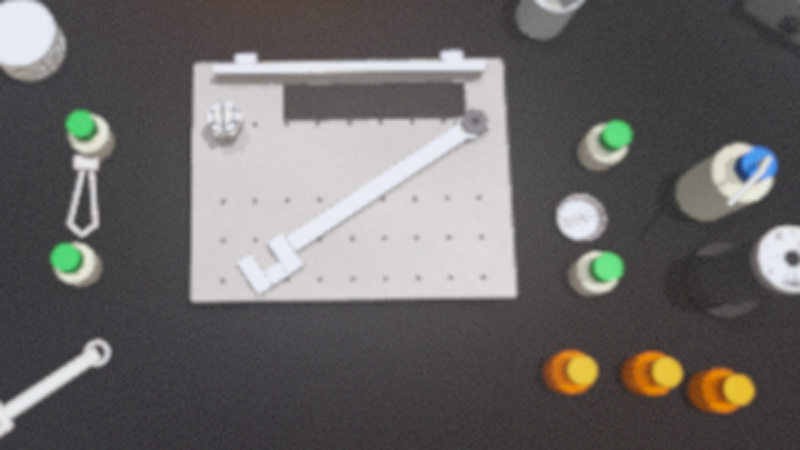

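View pics/sidecrop.png

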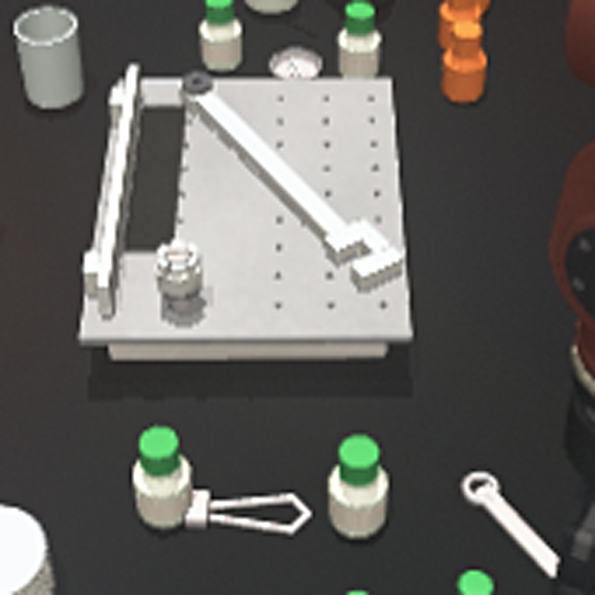

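Run:
```python
from h import *
def dark(f): return f
for n in("top","side"):
    c=cam(n); X=cloud(c)
    f=c["frame"].astype(int)
    m=(abs(X[...,2]-0.07)<0.012)&(X[...,0]>.3)&(X[...,0]<.78)&(abs(X[...,1])<.26)&(f.min(2)>110)
    m8=m.astype(np.uint8)*255
    k,l,st,ce=cv2.connectedComponentsWithStats(m8); i=1+np.argmax(st[1:,4])
    cn=max(cv2.findContours((l==i).astype(np.uint8),cv2.RETR_EXTERNAL,cv2.CHAIN_APPROX_NONE)[0],key=cv2.contourArea)
    P=onplane(c,cn.reshape(-1,2),0.07)
    r=cv2.minAreaRect(P[:,:2].astype(np.float32)); print(n,"rect",r, cv2.boxPoints(r).round(4).tolist())
    # black strip
    d=(abs(X[...,2]-0.07)<0.012)&(f.max(2)<70)
    Q=onplane(c,np.argwhere(d)[:,::-1],0.07)
    ok=(abs(Q[:,0]-.64)<.05)&(Q[:,1]<.08)&(Q[:,1]>-.2); r=cv2.minAreaRect(Q[ok][:,:2].astype(np.float32)); print("strip",r,cv2.boxPoints(r).round(4).tolist())
    # fence top at z=.11, nut top
    g=(X[...,2]>.10)&(X[...,2]<.118)&(X[...,0]>.6)&(abs(X[...,1])<.25); r=cv2.minAreaRect(X[g][:,:2].astype(np.float32)); print("fence",r,g.sum())
    g=(X[...,2]>.118)&(X[...,2]<.15)&(X[...,0]>.5)&(abs(X[...,1]-.15)<.08)&(X[...,0]<.66); q=X[g]; print("nut",q.min(0),q.max(0))
    g=(X[...,2]>.084)&(X[...,2]<.096)&(X[...,0]>.38)&(X[...,0]<.62)&(X[...,1]<.13)&(X[...,1]>-.21); r=cv2.minAreaRect(X[g][:,:2].astype(np.float32)); print("bar",r,cv2.boxPoints(r).round(4).tolist())
```

```text
top rect ((0.5398266315460205, -0.01665426790714264), (0.3093149960041046, 0.3986605405807495), 2.697402238845825) [[0.37599998712539673, 0.17520000040531158], [0.39469999074935913, -0.22300000488758087], [0.7037000060081482, -0.2084999978542328], [0.6848999857902527, 0.18970000743865967]]
strip ((0.0, 0.0), (0.0, 0.0), 0.0) [[0.0, 0.0], [0.0, 0.0], [0.0, 0.0], [0.0, 0.0]]
fence ((0.6733148694038391, -0.017791390419006348), (0.3464340567588806, 0.09434003382921219), 79.97046661376953) 567
nut [0.57236569 0.11944434 0.1180732 ] [0.61345002 0.16261859 0.14074421]
bar ((0.5070565342903137, -0.04054245352745056), (0.04778606444597244, 0.3558032214641571), 34.99368667602539) [[0.3855000138282776, 0.09149999916553497], [0.5895000100135803, -0.20000000298023224], [0.6287000179290771, -0.17260000109672546], [0.4246000051498413, 0.11890000104904175]]
side rect ((0.5383526086807251, -0.005853831768035889), (0.30898264050483704, 0.40170958638191223), 2.2237489223480225) [[0.37619999051094055, 0.18889999389648438], [0.3917999863624573, -0.2125999927520752], [0.7005000114440918, -0.20059999823570251], [0.6848999857902527, 0.20080000162124634]]
strip ((0.6410425901412964, -0.0420956090092659), (0.04521515965461731, 0.21908055245876312), 2.6113500595092773) [[0.6134999990463257, 0.06629999727010727], [0.6233999729156494, -0.1526000052690506], [0.6686000227928162, -0.15049999952316284], [0.6585999727249146, 0.06840000301599503]]
fence ((0.9288199543952942, -0.0035423636436462402), (0.652704119682312, 0.4995368719100952), 0.6253876686096191) 644
nut [0.57393749 0.12424686 0.11822078] [0.61063724 0.1680994  0.13847242]
bar ((0.5098570585250854, -0.03085760772228241), (0.050095558166503906, 0.3538581430912018), 37.469207763671875) [[0.3822999894618988, 0.09430000185966492], [0.597599983215332, -0.18649999797344208], [0.6373999714851379, -0.15600000321865082], [0.4221000075340271, 0.12479999661445618]]
```

Run:
```python
from h import *
print(rel([.52,.08,.33],np.radians(2.7)))
c=cam("wrist"); M,s=T(); print(M[:3,:3].T@(c["xyz"]-M[:3,3]), (M[:3,:3].T@c["Rm"]).round(3))
```

```text
(array([ 1.0709e+00, -2.0000e-04,  1.0000e-04]), array([-0.0848, -0.4326, -0.3006]))
[-0.12896448  0.08123822  0.00032388] [[-0.001  0.316 -0.949]
 [-0.001  0.949  0.316]
 [ 1.     0.001 -0.   ]]
```

Request:
drive_tool(steps=[1.071,0,0,-0.085,-0.433,-0.301,1,1.071,0,0,-0.085,-0.433,-0.301,1,1.071,0,0,-0.085,-0.433,-0.301,1,1.071,0,0,-0.085,-0.433,-0.301,1,1.071,0,0,-0.085,-0.433,-0.301,1,1.071,0,0,-0.085,-0.433,-0.301,1,1.071,0,0,-0.085,-0.433,-0.301,1,1.071,0,0,-0.085,-0.433,-0.301,1,1.071,0,0,-0.085,-0.433,-0.301,1,1.071,0,0,-0.085,-0.433,-0.301,1,1.071,0,0,-0.085,-0.433,-0.301,1,1.071,0,0,-0.085,-0.433,-0.301,1])

```text
time_s: 1.9
tcp_pos: [0.5197, 0.0805, 0.3303]
tool_rot: [-0.017, 0.707, 0.017, 0.707]
wrist_force: [0.2, 0.9, -0.5]
grip_width: 0.0854
```

Run:
```python
from h import *
c=cam("wrist"); save(c,"w1"); M,s=T(); print(M.round(3), s["time_s"],c["xyz"])
X=cloud(c)
for o in caps(c): print(*o)
```

```text
[[-0.    -0.049  0.999  0.52 ]
 [ 0.     0.999  0.049  0.08 ]
 [-1.     0.    -0.     0.33 ]
 [ 0.     0.     0.     1.   ]] 1.95 [0.51600721 0.16200864 0.45930002]
```

View pics/w1.png

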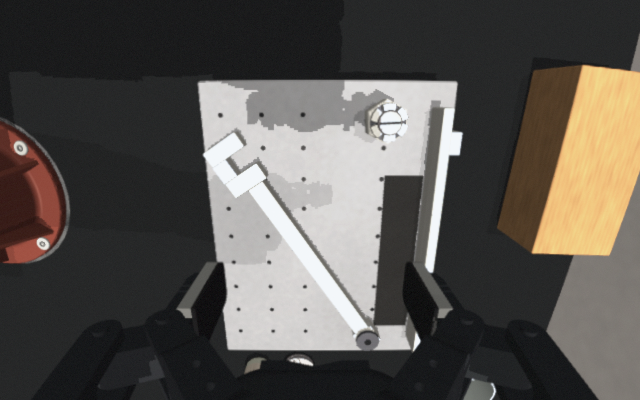

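Run:
```python
from h import *
c=cam("wrist"); save(c,"w1nut",(350,80,450,160),7)
q=[(198.5,81.5),(457.5,82),(228,350),(386,176),(423,176),(375,325),(413,325)]
for u,p in zip(q,onplane(c,q,.07)): print(u,p.round(4))
print("pivot",onplane(c,[(367,339)],.10)); print("stud",onplane(c,[(391,121)],.136))
X=cloud(c); g=X[95:150,365:415].reshape(-1,3); print(g[:,2].max(), X[200,300])
for v in range(120,140,6): print(X[v,380:400:4].round(3).tolist())
```

```text
(198.5, 81.5) [0.3783 0.1765 0.07  ]
(457.5, 82) [0.6847 0.1912 0.07  ]
(228, 350) [ 0.3968 -0.2212  0.07  ]
(386, 176) [0.6123 0.0727 0.07  ]
(423, 176) [0.6602 0.0752 0.07  ]
(375, 325) [ 0.6245 -0.1604  0.07  ]
(413, 325) [ 0.6833 -0.1584  0.07  ]
pivot [[ 0.60748186 -0.16083482  0.1       ]]
stud [[0.59443258 0.14496512 0.136     ]]
0.45932022448047394 [0.50327136 0.0349     0.06939112]
[[0.583, 0.145, 0.136], [0.587, 0.146, 0.136], [0.591, 0.146, 0.135], [0.595, 0.146, 0.137], [0.599, 0.146, 0.137]]
[[0.584, 0.139, 0.136], [0.588, 0.14, 0.136], [0.592, 0.14, 0.137], [0.596, 0.14, 0.137], [0.6, 0.14, 0.136]]
[[0.585, 0.133, 0.134], [0.588, 0.134, 0.137], [0.592, 0.134, 0.138], [0.596, 0.134, 0.137], [0.602, 0.134, 0.131]]
[[0.587, 0.126, 0.125], [0.59, 0.127, 0.133], [0.594, 0.127, 0.133], [0.598, 0.128, 0.133], [0.619, 0.121, 0.07]]
```

View pics/w1nut.png

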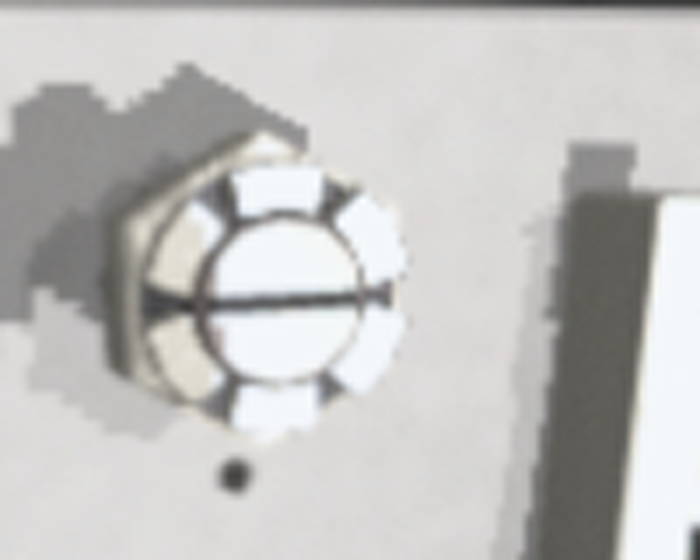

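Run:
```python
from h import *
c=cam("wrist"); save(c,"w1piv",(320,300,440,370),6)
X=cloud(c)
for u in [(367,334),(367,339),(367,344),(362,339),(372,339)]: print(u,X[u[1],u[0]].round(4),onplane(c,[u],.10).round(4))
t=cam("top"); save(t,"t1",(260,130,420,250),5)
s=cam("side"); save(s,"s1",(240,160,360,260),6.5)
```

```text
(367, 334) [ 0.6067 -0.1526  0.0993] [[ 0.6066 -0.152   0.1   ]]
(367, 339) [ 0.6075 -0.1608  0.1001] [[ 0.6075 -0.161   0.1   ]]
(367, 344) [ 0.6083 -0.1693  0.1008] [[ 0.6085 -0.1701  0.1   ]]
(362, 339) [ 0.6005 -0.1619  0.0993] [[ 0.6003 -0.1612  0.1   ]]
(372, 339) [ 0.615  -0.1615  0.0991] [[ 0.6148 -0.1607  0.1   ]]
```

View pics/w1piv.png

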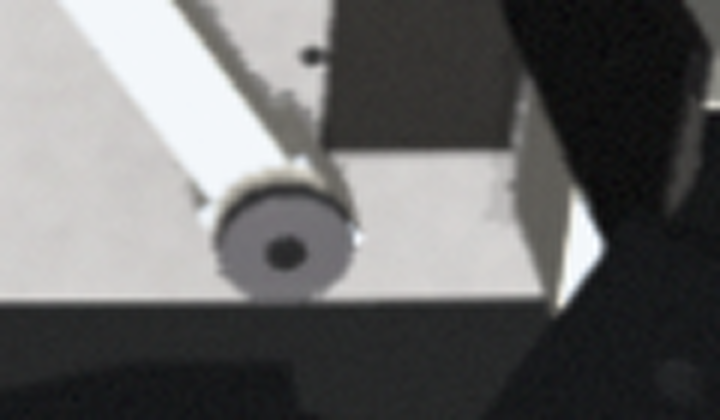

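View pics/t1.png

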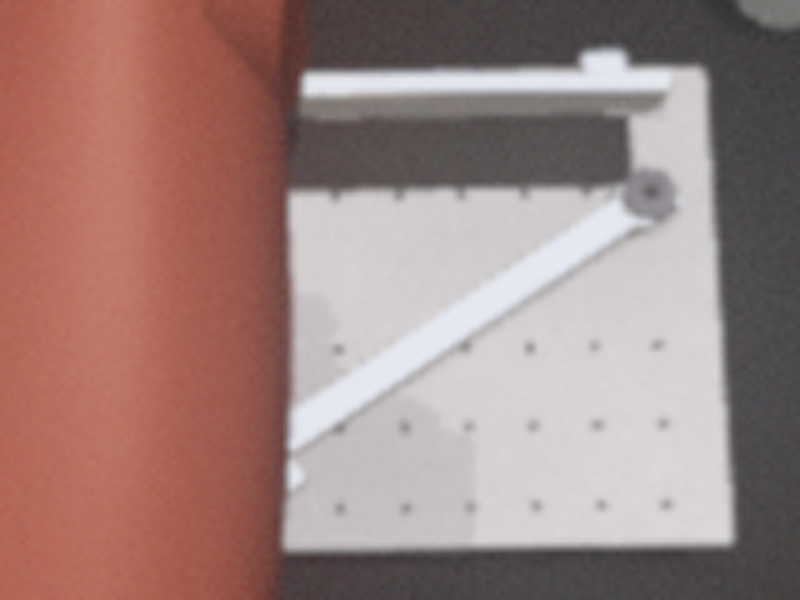

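View pics/s1.png

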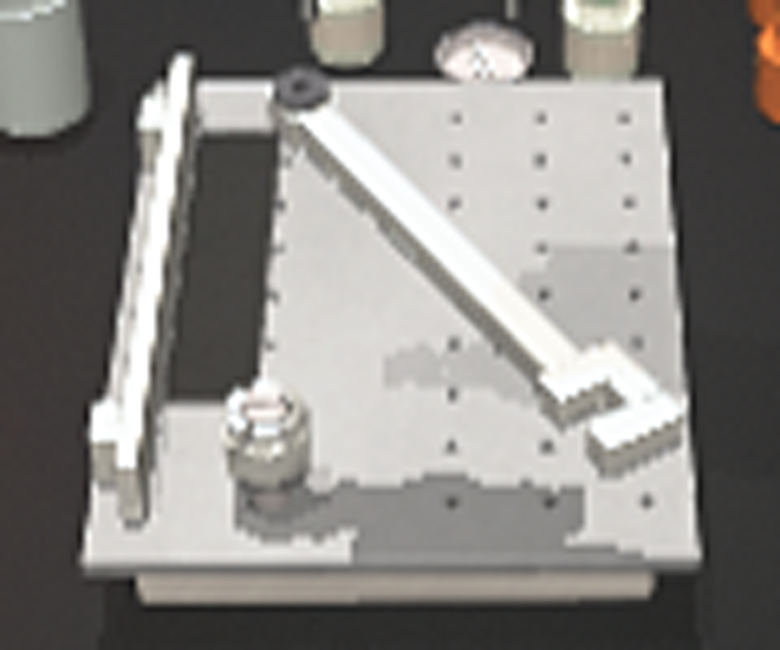

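Run:
```python
from h import *
C={n:cam(n) for n in("top","side","wrist")}
for nm,z,px in [("pivot",.10,{"top":(390,168.6),"side":(286.2,173.5),"wrist":(367.6,341.3)}),("stud",.136,{"top":(290,167.5),"side":(280.8,222.8),"wrist":(390.4,122.9)})]:
    for n in px: print(nm,n,onplane(C[n],[px[n]],z).round(4))
```

```text
pivot top [[ 0.6075 -0.1698  0.1   ]]
pivot side [[ 0.6064 -0.1606  0.1   ]]
pivot wrist [[ 0.6089 -0.1659  0.1   ]]
stud top [[0.5895 0.1366 0.136 ]]
stud side [[0.5909 0.1489 0.136 ]]
stud wrist [[0.5944 0.1422 0.136 ]]
```

Request:
drive_tool(steps=[0,0,0,0.11,0.24,0.085,1,0,0,0,0.11,0.24,0.085,1,0,0,0,0.11,0.24,0.085,1,0,0,0,0.11,0.24,0.085,1,0,0,0,0.11,0.24,0.085,1,0,0,0,0.11,0.24,0.085,1,0,0,0,0.11,0.24,0.085,1], grip_force=40)

```text
time_s: 3.18
tcp_pos: [0.5937, 0.3229, 0.2207]
tool_rot: [-0.017, 0.707, 0.017, 0.707]
wrist_force: [0.6, -1.2, -0.1]
grip_width: 0.0855
```

```bash
cat >> h.py <<'E'
def wcap(name=None):
    "cap centre in the wrist view: green blob near the jaws' axis, top face at z"
    c=cam("wrist"); 
    if name: save(c,name)
    hsv=cv2.cvtColor(c["frame"],cv2.COLOR_RGB2HSV)
    m=cv2.inRange(hsv,(45,120,40),(80,255,255)); n,l,st,ce=cv2.connectedComponentsWithStats(m)
    X=cloud(c); M,s=T()
    for i in range(1,n):
        if st[i,4]<150: continue
        p=X[l==i]; zt=np.percentile(p[:,2],90); t=p[p[:,2]>zt-.004]
        (x,y),r=cv2.minEnclosingCircle(t[:,:2].astype(np.float32)); g=np.array([x,y,zt])
        lo,hi=np.percentile(t[:,:2],1,axis=0),np.percentile(t[:,:2],99,axis=0)
        print("px",ce[i].round(),"area",st[i,4],"centre",g.round(4),"r",round(r,4),"mid",((lo+hi)/2).round(4),"tool shift",(M[:3,:3].T@(g-M[:3,3])).round(4))
    print("tcp",M[:3,3].round(4),"yaw",round(np.degrees(np.arctan2(M[1,2],M[0,2])),2),"t",s["time_s"],"F",s["wrist_force"].round(1),"w",s["grip_width"])
    return c
E
python3 -c "
from h import *
wcap('w2')"
```

```text
px [127. 177.] area 1613 centre [0.4987 0.3633 0.0891] r 0.1003 mid [0.4237 0.3305] tool shift [ 0.1319  0.0451 -0.0933]
px [313. 189.] area 1306 centre [0.5926 0.3573 0.0892] r 0.0473 mid [0.5927 0.3275] tool shift [0.1319 0.0347 0.0002]
tcp [0.5939 0.3226 0.2211] yaw 2.67 t 3.225 F [-0.1  0.3  1. ] w 0.08561503783165308
```

View pics/w2.png

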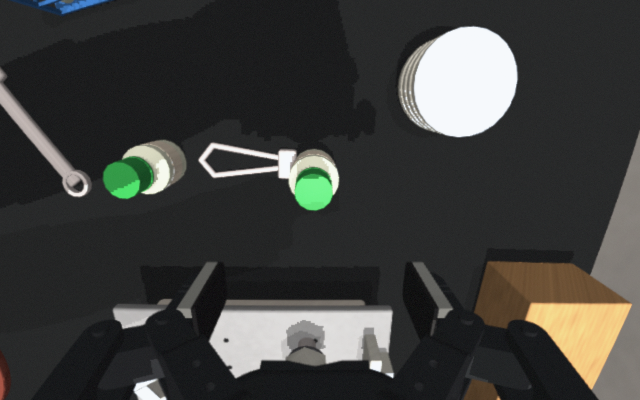

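The picture shows the chosen bottle's green cap at (313,189), between the jaws. The second bottle is at (127,177), and the clip beside it lies flat.

Request:
drive_tool(steps=[0,0,0,0.08,0.0045,-0.001,1,0,0,0,0.13,0.0045,-0.001,1,0,0,0,0.149,0.0045,-0.001,1,0,0,0,0.149,0.0045,-0.001,1,0,0,0,0.149,0.0045,-0.001,0,0,0,0,0.149,0.0045,-0.001,0,0,0,0,0.149,0.0045,-0.001,0,0,0,0,0.149,0.0045,-0.001,0,0,0,0,0.149,0.0045,-0.001,0], grip_force=40)

```text
time_s: 4.35
tcp_pos: [0.5935, 0.3273, 0.0737]
tool_rot: [-0.016, 0.706, 0.017, 0.708]
wrist_force: [-1.2, -0.6, 6.1]
grip_width: 0.0329
```

Request:
drive_tool(steps=[0,0,0,-0.06,0,0,0,0,0,0,-0.12,0,0,0,0,0,0,-0.17,0,0,0,0,0,0,-0.18,-0.05,0.005,0,0,0,0,-0.18,-0.11,0.012,0,0,0,0,-0.18,-0.17,0.018,0,0,0,0,-0.18,-0.23,0.024,0,0,0,0,-0.18,-0.274,0.0264,0,0,0,0,-0.14,-0.2743,0.0264,0,0,0,0,-0.1,-0.2743,0.0264,0,0,0,0,-0.085,-0.2743,0.0264,0,0,0,0,-0.085,-0.2743,0.0264,0])

```text
time_s: 5.85
tcp_pos: [0.632, 0.0547, 0.1584]
tool_rot: [-0.016, 0.706, 0.017, 0.707]
wrist_force: [-0.1, 0.3, -0.6]
grip_width: 0.0334
```

```bash
python3 -c "
from h import *
c=wcap('w3')
s=cam('side'); save(s,'s3',(230,150,400,320),3.5)"
```

```text
px [314. 285.] area 5642 centre [0.6317 0.0867 0.1738] r 0.0497 mid [0.6322 0.0551] tool shift [-0.0139  0.032   0.0005]
tcp [0.6328 0.0547 0.1599] yaw 2.7 t 5.9 F [-0.1  0.1 -0. ] w 0.032698687623143284
```

View pics/w3.png

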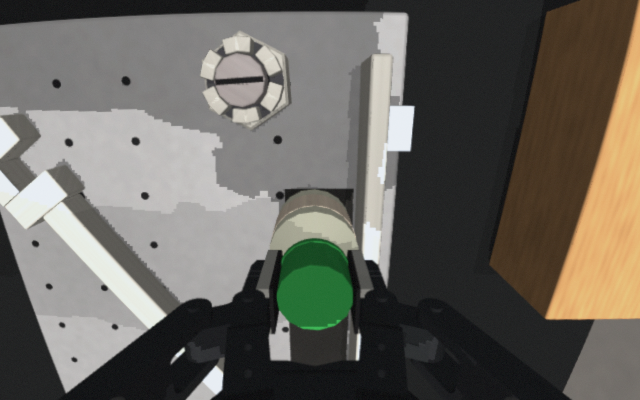

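View pics/s3.png

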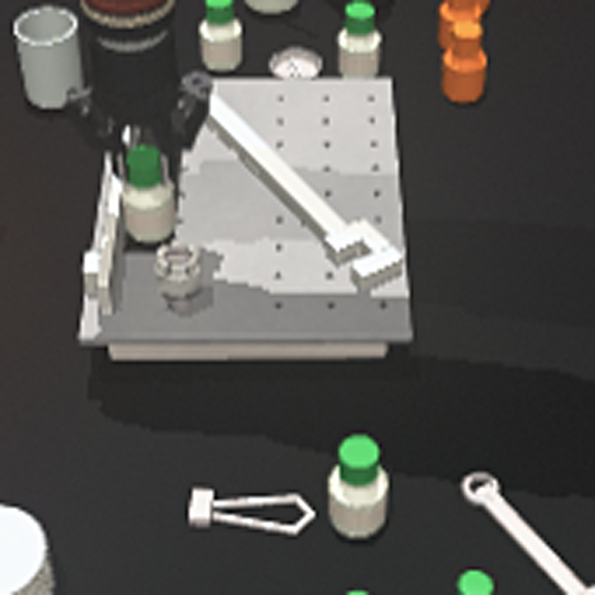

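Request:
drive_tool(steps=[0,0,0,0.01,0,0,0,0,0,0,0.0155,0,0,0,0,0,0,0.0155,0,0,0,0,0,0,0.0155,0,0,0,0,0,0,0.0155,0,0,0.7,0,0,0,0.0155,0,0,0.7,0,0,0,0.0155,0,0,0.7,0,0,0,0.0155,0,0,0.7,0,0,0,-0.03,0,0,0.9,0,0,0,-0.07,0,0,1,0,0,0,-0.07,0,0,1])

```text
time_s: 7.32
tcp_pos: [0.6346, 0.0544, 0.2348]
tool_rot: [-0.017, 0.703, 0.016, 0.711]
wrist_force: [1.3, -0.2, 0.2]
grip_width: 0.0856
```

```bash
python3 -c "
from h import *
c=wcap('w4')
print(onplane(c,[(240,81)],.136))
for n in ('top','side'):
  for o in caps(cam(n)): print(n,*o)
"
```

```text
px [310. 215.] area 2015 centre [0.6304 0.0867 0.1591] r 0.0494 mid [0.6328 0.0548] tool shift [ 0.0732  0.0324 -0.0025]
tcp [0.6338 0.0545 0.2324] yaw 2.7 t 7.375 F [ 0.5 -0.2  0.6] w 0.08541920099849627
[[0.58059034 0.14577072 0.136     ]]
top [446. 173.] 104 [ 0.5996 -0.3446  0.096 ] [ 0.4345 -0.1701  0.6423] 0.092
top [134. 212.] 107 [0.4408 0.5905 0.1244] [0.4365 0.5795 0.1521] 0.154
top [155. 218.] 87 [0.4219 0.5177 0.1436] [0.4218 0.5179 0.1518] 0.154
top [225. 223.] 93 [0.4228 0.3269 0.0937] [0.3455 0.182  0.6418] 0.091
top [443. 226.] 99 [ 0.4331 -0.3289  0.0917] [ 0.3516 -0.1623  0.6418] 0.091
top [125. 234.] 111 [0.3746 0.5998 0.1347] [0.3749 0.5948 0.1524] 0.154
top [147. 240.] 86 [0.3585 0.5312 0.1449] [0.358  0.5323 0.1533] 0.155
top [158. 247.] 82 [0.3373 0.495  0.1474] [0.3382 0.4965 0.152 ] 0.154
side [292. 151.] 58 [ 0.6018 -0.3559  0.0716] [ 0.6013 -0.3452  0.0873] 0.088
side [332. 154.] 60 [ 0.4333 -0.3322  0.0758] [ 0.4326 -0.3233  0.087 ] 0.089
side [271. 200.] 69 [0.6302 0.0743 0.166 ] [0.5363 0.5751 0.6064] 0.159
side [332. 281.] 134 [0.4232 0.3351 0.0849] [0.4217 0.713  0.5719] 0.09
side [361. 325.] 243 [0.3474 0.5203 0.1423] [0.3468 0.5198 0.1516] 0.153
side [332. 326.] 125 [0.4211 0.5228 0.14  ] [0.4208 0.5217 0.1511] 0.153
side [325. 348.] 125 [0.4359 0.5947 0.1582] [0.4353 0.8422 0.6034] 0.153
side [351. 354.] 129 [0.3734 0.6005 0.1423] [0.3732 0.5986 0.152 ] 0.153
```

View pics/w4.png

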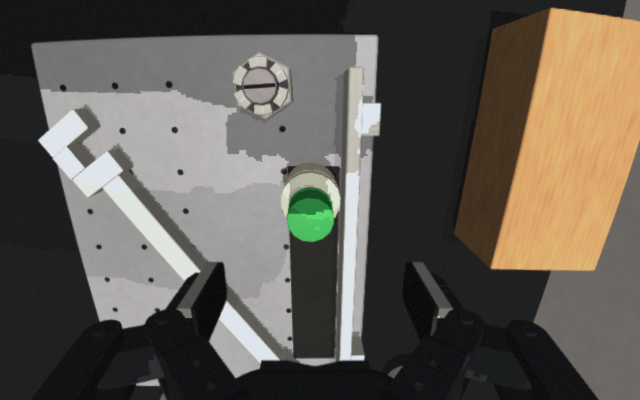

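Request:
drive_tool(steps=[0,0,0,0,0.285,-0.197,1,0,0,0,0,0.285,-0.197,1,0,0,0,0,0.285,-0.197,1,0,0,0,0,0.285,-0.197,1,0,0,0,0,0.285,-0.197,1,0,0,0,0,0.285,-0.197,1,0,0,0,0,0.285,-0.197,1,0,0,0,0.02,0.285,-0.197,1,0,0,0,0.02,0.285,-0.197,1])

```text
time_s: 8.6
tcp_pos: [0.4219, 0.3289, 0.2067]
tool_rot: [-0.017, 0.707, 0.016, 0.707]
wrist_force: [-0.3, 1.2, -0.6]
grip_width: 0.0853
```

```bash
python3 -c "
from h import *
c=wcap('w5')
"
```

```text
px [314. 182.] area 354 centre [0.4221 0.3352 0.0886] r 0.0156 mid [0.4223 0.3401] tool shift [ 0.1193  0.0062 -0.0003]
px [314. 210.] area 443 centre [0.42   0.362  0.0891] r 0.0487 mid [0.4232 0.3217] tool shift [ 0.1187  0.0331 -0.0011]
tcp [0.4224 0.3291 0.2079] yaw 2.64 t 8.65 F [-0.2  0.1 -0.2] w 0.08559209059200776
```

View pics/w5.png

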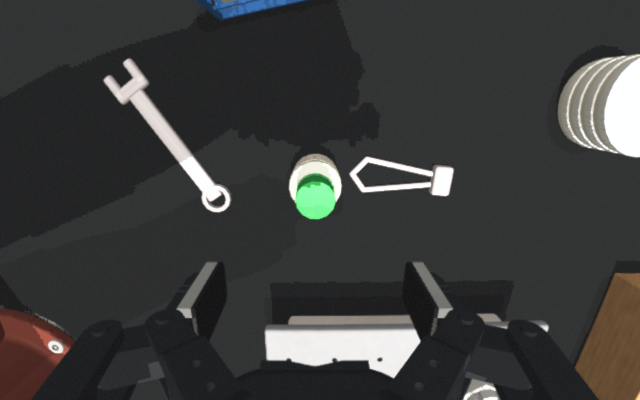

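Request:
drive_tool(steps=[0,0,0,0.06,0.001,0,1,0,0,0,0.11,0.001,0,1,0,0,0,0.1345,0.001,0,1,0,0,0,0.1345,0.001,0,1,0,0,0,0.1345,0.001,0,0,0,0,0,0.1345,0.001,0,0,0,0,0,0.1345,0.001,0,0,0,0,0,0.1345,0.001,0,0,0,0,0,0.1345,0.001,0,0])

```text
time_s: 9.78
tcp_pos: [0.4232, 0.3303, 0.0747]
tool_rot: [-0.016, 0.706, 0.016, 0.708]
wrist_force: [-1.3, -0.6, 5.7]
grip_width: 0.0324
```

Request:
drive_tool(steps=[0,0,0,-0.06,0,0,0,0,0,0,-0.12,0,0,0,0,0,0,-0.17,-0.02,0.01,0,0,0,0,-0.195,-0.06,0.034,0,0,0,0,-0.195,-0.11,0.063,0,0,0,0,-0.195,-0.16,0.091,0,0,0,0,-0.195,-0.21,0.12,0,0,0,0,-0.195,-0.26,0.148,0,0,0,0,-0.195,-0.31,0.177,0,0,0,0,-0.195,-0.345,0.197,0,0,0,0,-0.195,-0.345,0.197,0,0,0,0,-0.15,-0.345,0.197,0,0,0,0,-0.1,-0.345,0.197,0,0,0,0,-0.085,-0.345,0.197,0,0,0,0,-0.085,-0.345,0.197,0])

```text
time_s: 11.65
tcp_pos: [0.6352, -0.0046, 0.1606]
tool_rot: [-0.016, 0.706, 0.017, 0.708]
wrist_force: [0.2, 0.4, 0.8]
grip_width: 0.033
```

```bash
python3 -c "
from h import *
c=wcap('w6')
s=cam('side'); save(s,'s6',(230,150,400,320),3.5)
"
```

```text
px [314. 153.] area 4940 centre [0.6326 0.0573 0.1592] r 0.0197 mid [0.6326 0.0547] tool shift [ 0.0029  0.0623 -0.0005]
px [314. 284.] area 5547 centre [0.635  0.0273 0.1749] r 0.0498 mid [ 0.6355 -0.0043] tool shift [-0.0127  0.0323  0.0006]
tcp [ 0.636  -0.0049  0.1622] yaw 2.67 t 11.7 F [ 0.1  0.8 -0.2] w 0.03295391175837265
```

View pics/w6.png

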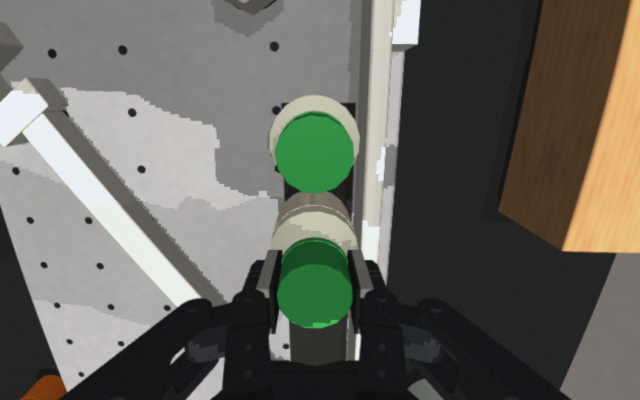

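View pics/s6.png

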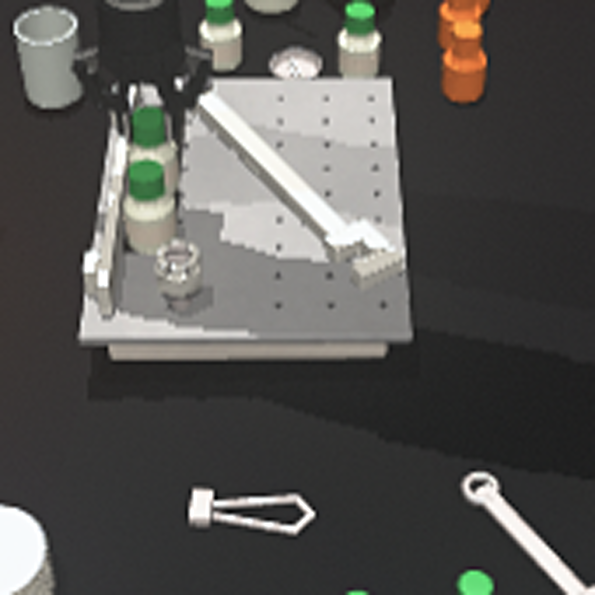

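Bottle 1 stands on the strip with its cap at (314,153). Bottle 2 hangs in the jaws 60 mm beside it, so I'll set it down.

Request:
drive_tool(steps=[0,0,0,0.01,0,0,0,0,0,0,0.0165,0,0,0,0,0,0,0.0165,0,0,0,0,0,0,0.0165,0,0,0,0,0,0,0.0165,0,0,0.7,0,0,0,0.0165,0,0,0.7,0,0,0,0.0165,0,0,0.7,0,0,0,0.0165,0,0,0.7,0,0,0,-0.03,0,0,0.9,0,0,0,-0.07,0,0,1,0,0,0,-0.08,0,0,1])

```text
time_s: 13.12
tcp_pos: [0.6372, -0.0053, 0.2464]
tool_rot: [-0.017, 0.703, 0.016, 0.711]
wrist_force: [0.1, 0.3, -0.1]
grip_width: 0.0852
```

```bash
python3 -c "
from h import *
c=wcap('w7')
print(rel([.434,-.332,.22],np.radians(2.7)), rel([.602,-.345,.22],np.radians(2.7)))
"
```

```text
px [310. 131.] area 1865 centre [0.6327 0.0571 0.1592] r 0.0194 mid [0.6325 0.0548] tool shift [ 0.0867  0.0627 -0.0024]
px [311. 210.] area 1835 centre [0.6351 0.0274 0.1591] r 0.0492 mid [ 0.6364 -0.005 ] tool shift [ 0.0869  0.0329 -0.0014]
tcp [ 0.6371 -0.0053  0.2461] yaw 2.67 t 13.175 F [0.1 0.2 1.6] w 0.08527334405800446
(array([-0.0006,  0.0103,  0.0019]), array([ 0.0244, -0.3169, -0.2184])) (array([-0.0006,  0.0103,  0.0019]), array([ 0.0262, -0.3377, -0.0511]))
```

Request:
drive_tool(steps=[0,0.01,0,0,-0.317,-0.218,1,0,0.01,0,0,-0.317,-0.218,1,0,0.01,0,0,-0.317,-0.218,1,0,0.01,0,0,-0.317,-0.218,1,0,0.01,0,0,-0.317,-0.218,1,0,0.01,0,0,-0.317,-0.218,1,0,0.01,0,0,-0.317,-0.218,1,0,0.01,0,0.03,-0.317,-0.218,1,0,0.01,0,0.03,-0.317,-0.218,1])

```text
time_s: 14.3
tcp_pos: [0.4336, -0.3305, 0.2114]
tool_rot: [-0.016, 0.708, 0.017, 0.706]
wrist_force: [-0.5, 0.2, -0.0]
grip_width: 0.0855
```

```bash
python3 -c "
from h import *
c=wcap('w8')
"
```

```text
px [313. 195.] area 950 centre [ 0.4317 -0.2968  0.0891] r 0.0476 mid [ 0.4336 -0.3274] tool shift [ 0.1241  0.0341 -0.0006]
px [496. 219.] area 1595 centre [ 0.5241 -0.2992  0.0889] r 0.1063 mid [ 0.6005 -0.3441] tool shift [0.1241 0.0273 0.0916]
tcp [ 0.4341 -0.3309  0.2131] yaw 2.71 t 14.35 F [ 0.  -0.3 -0.1] w 0.08523453413591914
```

View pics/w8.png

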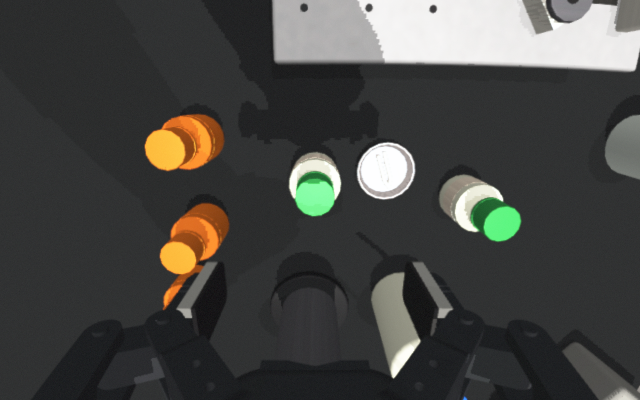

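```bash
python3 -c "
from h import *
c=cam('wrist'); X=cloud(c)
H=cv2.cvtColor(c['frame'],cv2.COLOR_RGB2HSV)
o=X[(H[...,0]<20)&(H[...,1]>150)&(X[...,2]>.01)]; print('orange',o.max(0),o[o[:,2]>.05].max(0))
g=X[(X[...,2]>.02)&(X[...,2]<.195)&(X[...,1]<-.36)&(X[...,0]<.65)&(X[...,0]>.36)]; print(g[:,1].max())
for z0 in (.03,.08,.13,.16):
  q=g[abs(g[:,2]-z0)<.02]
  for a,b in((.36,.5),(.5,.65)):
    w=q[(q[:,0]>a)&(q[:,0]<b)]
    if len(w): print(z0,a,len(w),'ymax',np.percentile(w[:,1],99),'x',np.percentile(w[:,0],[2,98]))
t=cam('top'); X=cloud(t)
for z0 in (.03,.08,.13,.17,.19):
  w=X[(abs(X[...,2]-z0)<.012)&(X[...,1]<-.38)&(X[...,1]>-.65)&(X[...,0]>.3)&(X[...,0]<.66)&(H[...,0]>-1)]
  for a,b in((.38,.52),(.52,.66)):
    v=w[(w[:,0]>a)&(w[:,0]<b)]
    if len(v): print('top',z0,a,len(v),np.percentile(v[:,:2],[2,98],axis=0).round(3).tolist())
"
```

```text
orange [ 0.4307559  -0.24938672  0.34219275] [ 0.4307559  -0.24938672  0.34219275]
-0.36000491620028147
0.03 0.36 816 ymax -0.4648490213818959 x [0.40280027 0.4659436 ]
0.03 0.5 665 ymax -0.3605471924705835 x [0.51232646 0.59439842]
0.08 0.36 1570 ymax -0.46554466345002987 x [0.4025851 0.465493 ]
0.08 0.5 953 ymax -0.40702806994331553 x [0.51271913 0.53470289]
0.13 0.36 870 ymax -0.46524110516096473 x [0.40823797 0.45872395]
0.13 0.5 647 ymax -0.45018454428774984 x [0.51266791 0.53396739]
0.16 0.5 7 ymax -0.47208535999157375 x [0.56322655 0.56510435]
top 0.03 0.52 1 [[0.575, -0.462], [0.575, -0.462]]
top 0.08 0.52 2 [[0.57, -0.462], [0.575, -0.456]]
```

Request:
drive_tool(steps=[0,0,0,0.06,0.003,0,1,0,0,0,0.115,0.003,0,1,0,0,0,0.1395,0.003,0,1,0,0,0,0.1395,0.003,0,1,0,0,0,0.1395,0.003,0,0,0,0,0,0.1395,0.003,0,0,0,0,0,0.1395,0.003,0,0,0,0,0,0.1395,0.003,0,0,0,0,0,0.1395,0.003,0,0])

```text
time_s: 15.58
tcp_pos: [0.4351, -0.3297, 0.0769]
tool_rot: [-0.018, 0.706, 0.015, 0.707]
wrist_force: [-2.1, -0.1, 5.6]
grip_width: 0.0327
```

```bash
python3 -c "
from h import *
print(rel([.639,-.065,.16],np.radians(2.7)))
"
```

```text
(array([0.0002, 0.0012, 0.0038]), array([-0.0838,  0.2544,  0.2163]))
```

Request:
drive_tool(steps=[0,0,0,-0.06,0,0,0,0,0,0,-0.12,0,0,0,0,0,0,-0.17,0.02,0.016,0,0,0,0,-0.195,0.06,0.05,0,0,0,0,-0.195,0.1,0.085,0,0,0,0,-0.195,0.145,0.123,0,0,0,0,-0.195,0.19,0.161,0,0,0,0,-0.195,0.23,0.195,0,0,0,0,-0.195,0.2544,0.216,0,0,0,0,-0.195,0.2544,0.216,0,0,0,0,-0.15,0.2544,0.216,0,0,0,0,-0.1,0.2544,0.216,0,0,0,0,-0.084,0.2544,0.216,0,0,0,0,-0.084,0.2544,0.216,0])

```text
time_s: 17.32
tcp_pos: [0.6381, -0.0654, 0.1601]
tool_rot: [-0.018, 0.707, 0.015, 0.707]
wrist_force: [0.7, 0.2, -1.1]
grip_width: 0.0325
```

```bash
python3 -c "
from h import *
c=wcap('w9')
s=cam('side'); save(s,'s9',(230,150,400,320),3.5)
"
```

```text
px [314.  22.] area 3440 centre [0.6336 0.0378 0.1593] r 0.0213 mid [0.6328 0.0449] tool shift [ 0.0021  0.1035 -0.0006]
px [316. 151.] area 4991 centre [ 0.6364 -0.0027  0.1592] r 0.0195 mid [ 0.6363 -0.005 ] tool shift [0.0024 0.0629 0.0003]
px [314. 277.] area 5402 centre [ 0.6365 -0.0317  0.1725] r 0.0484 mid [ 0.6384 -0.0626] tool shift [-0.0108  0.0339 -0.0009]
tcp [ 0.639  -0.0656  0.1618] yaw 2.69 t 17.375 F [-0.9 -0.6 -0.4] w 0.03288446235779332
```

View pics/w9.png

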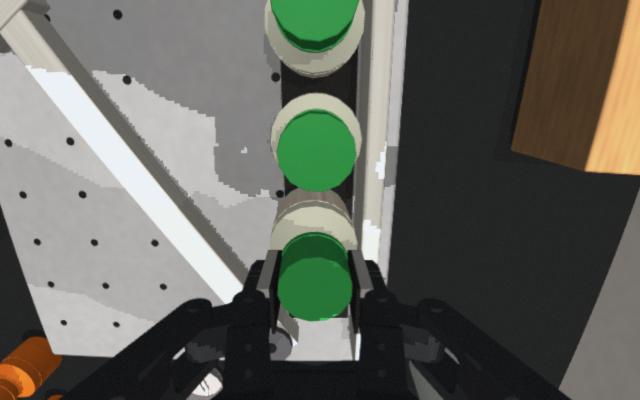

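View pics/s9.png

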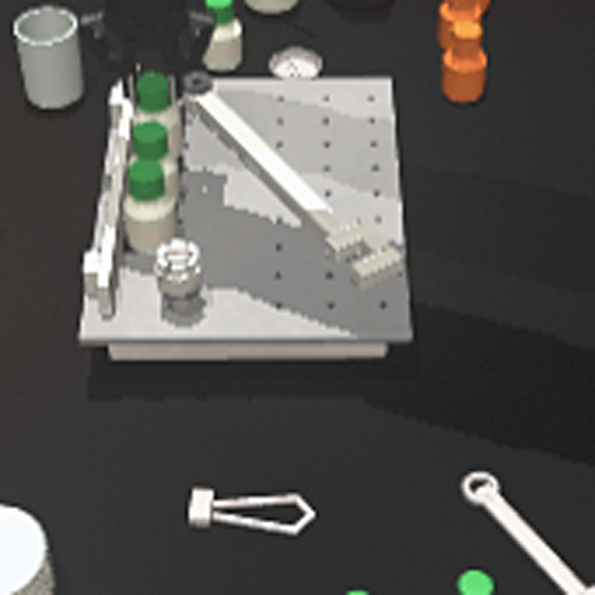

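Request:
drive_tool(steps=[0,0,0,0.008,0,0,0,0,0,0,0.0142,0,0,0,0,0,0,0.0142,0,0,0,0,0,0,0.0142,0,0,0,0,0,0,0.0142,0,0,0.7,0,0,0,0.0142,0,0,0.7,0,0,0,0.0142,0,0,0.7,0,0,0,0.0142,0,0,0.7,0,0,0,-0.03,0,0,0.9,0,0,0,-0.07,0,0,1,0,0,0,-0.08,0,0,1])

```text
time_s: 18.8
tcp_pos: [0.6404, -0.0656, 0.2461]
tool_rot: [-0.019, 0.704, 0.014, 0.71]
wrist_force: [-0.3, 0.2, -0.9]
grip_width: 0.0852
```

```bash
python3 -c "
from h import *
c=wcap('w10')
for o in caps(cam('side')): print(*o)
print(rel([.601,-.3445,.22],np.radians(2.7)))
"
```

```text
px [309.  36.] area 2471 centre [0.6331 0.0435 0.1594] r 0.027 mid [0.6326 0.0538] tool shift [ 0.0857  0.1098 -0.0027]
px [311. 130.] area 1876 centre [ 0.6364 -0.0026  0.1593] r 0.0195 mid [ 0.6362 -0.005 ] tool shift [ 0.0861  0.0635 -0.0016]
px [310. 207.] area 1841 centre [ 0.6357 -0.032   0.1591] r 0.0489 mid [ 0.638  -0.0632] tool shift [ 0.0864  0.0342 -0.0036]
tcp [ 0.6403 -0.0655  0.2458] yaw 2.7 t 18.85 F [ 0.3 -0.1  1.3] w 0.08534262038823108
[292. 151.] 59 [ 0.6012 -0.3452  0.0781] [ 0.5918 -0.2064  0.1859] 0.089
[272. 190.] 221 [0.6355 0.0018 0.1522] [ 0.635  -0.003   0.1578] 0.159
[361. 325.] 242 [0.3477 0.5229 0.1465] [0.3754 0.8006 0.6035] 0.154
[332. 326.] 126 [0.4212 0.5219 0.1388] [0.4209 0.5219 0.1514] 0.153
[325. 348.] 125 [0.4361 0.5865 0.1436] [0.4353 0.584  0.1517] 0.153
[351. 354.] 129 [0.3734 0.6004 0.142 ] [0.3732 0.5985 0.1517] 0.153
(array([-0.0001,  0.0059,  0.0056]), array([ 0.025 , -0.2768, -0.0521]))
```

Request:
drive_tool(steps=[0,0.006,0.0056,0,-0.277,-0.052,1,0,0.006,0.0056,0,-0.277,-0.052,1,0,0.006,0.0056,0,-0.277,-0.052,1,0,0.006,0.0056,0,-0.277,-0.052,1,0,0.006,0.0056,0,-0.277,-0.052,1,0,0.006,0.0056,0.03,-0.277,-0.052,1,0,0.006,0.0056,0.03,-0.277,-0.052,1])

```text
time_s: 19.77
tcp_pos: [0.5994, -0.3438, 0.2104]
tool_rot: [-0.015, 0.709, 0.018, 0.705]
wrist_force: [0.1, -0.6, -0.2]
grip_width: 0.0856
```

```bash
python3 -c "
from h import *
c=wcap('w11')
"
```

```text
px [316. 184.] area 304 centre [ 0.5985 -0.3033  0.0883] r 0.0405 mid [ 0.601  -0.3341] tool shift [0.1244 0.0402 0.0007]
px [316. 210.] area 551 centre [ 0.5989 -0.3122  0.0892] r 0.0494 mid [ 0.6014 -0.3514] tool shift [0.1235 0.0313 0.0007]
tcp [ 0.6001 -0.3438  0.2126] yaw 2.69 t 19.825 F [ 0.1 -0.7  1.6] w 0.08527766075293802
```

View pics/w11.png

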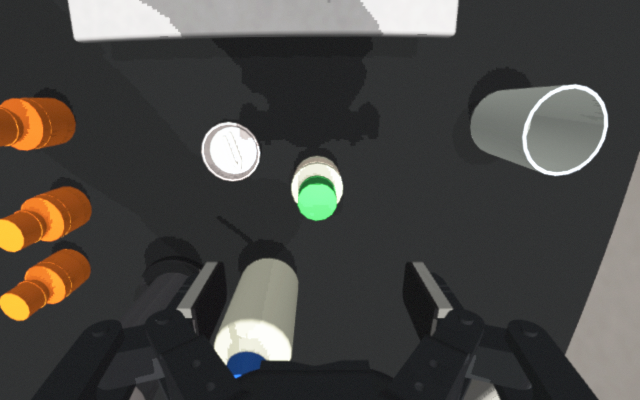

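```bash
python3 -c "
from h import *
t=cam('top'); save(t,'t11',(430,140,560,260),5)
print(onplane(t,[(494,202),(510,182),(502,185)],.18))
c=cam('wrist');X=cloud(c)
v=X[(X[...,2]>.05)&(X[...,2]<.25)&(X[...,1]<-.37)&(X[...,0]>.5)&(X[...,0]<.7)]; v=v[:]
for z0 in (.06,.1,.14,.18): 
  q=v[abs(v[:,2]-z0)<.02]; print(z0,len(q), np.percentile(q[:,1],[50,99,100]) if len(q) else 0)
"
```

```text
[[ 0.49289792 -0.44576498  0.18      ]
 [ 0.55254096 -0.49414251  0.18      ]
 [ 0.54302009 -0.47122343  0.18      ]]
0.06 1019 [-0.45066278 -0.44580047 -0.44468838]
0.1 2415 [-0.45241622 -0.44614818 -0.44559929]
0.14 2408 [-0.46462599 -0.45230581 -0.44935114]
0.18 0 0
```

View pics/t11.png

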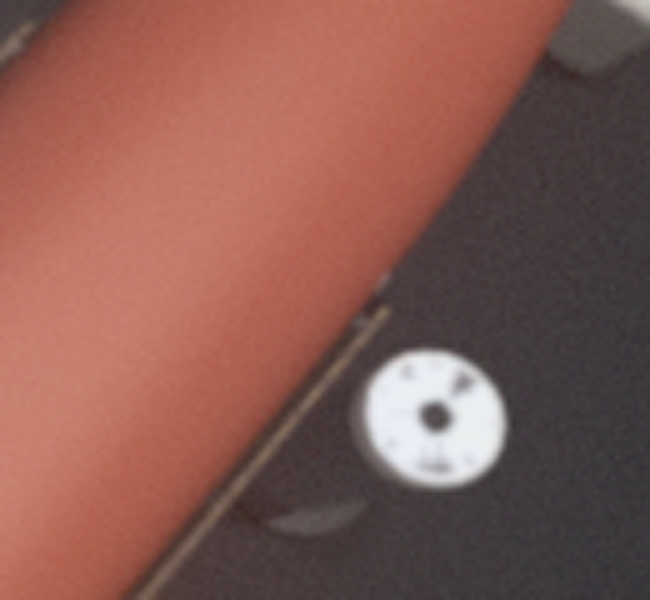

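Request:
drive_tool(steps=[0,0,0,0.06,0,0.001,1,0,0,0,0.115,0,0.001,1,0,0,0,0.139,0,0.001,1,0,0,0,0.139,0,0.001,1,0,0,0,0.139,0,0.001,0,0,0,0,0.139,0,0.001,0,0,0,0,0.139,0,0.001,0,0,0,0,0.139,0,0.001,0,0,0,0,0.139,0,0.001,0])

```text
time_s: 21.05
tcp_pos: [0.6026, -0.3447, 0.0781]
tool_rot: [-0.017, 0.707, 0.016, 0.707]
wrist_force: [-1.4, -0.0, 6.5]
grip_width: 0.0328
```

```bash
python3 -c "
from h import *
print(rel([.641,-.124,.16],np.radians(2.7)))
"
```

```text
(array([0.0004, 0.001 , 0.0014]), array([-0.0822,  0.2185,  0.0489]))
```

Request:
drive_tool(steps=[0,0,0,-0.06,0,0,0,0,0,0,-0.12,0,0,0,0,0,0,-0.16,0.03,0.01,0,0,0,0,-0.16,0.08,0.02,0,0,0,0,-0.16,0.13,0.03,0,0,0,0,-0.16,0.18,0.04,0,0,0,0,-0.16,0.2185,0.049,0,0,0,0,-0.16,0.2185,0.049,0,0,0,0,-0.11,0.2185,0.049,0,0,0,0,-0.085,0.2185,0.049,0,0,0,0,-0.085,0.2185,0.049,0])

```text
time_s: 22.42
tcp_pos: [0.6396, -0.1243, 0.1605]
tool_rot: [-0.016, 0.708, 0.017, 0.706]
wrist_force: [-0.7, 0.2, -1.1]
grip_width: 0.0327
```

```bash
python3 -c "
from h import *
c=wcap('w12')
"
```

```text
px [319.  23.] area 3687 centre [ 0.6375 -0.0212  0.1593] r 0.0217 mid [ 0.6365 -0.0144] tool shift [0.0032 0.1034 0.0017]
px [316. 150.] area 4958 centre [ 0.6381 -0.0618  0.1592] r 0.0192 mid [ 0.6379 -0.0637] tool shift [0.0034 0.0628 0.0004]
px [314. 279.] area 5343 centre [ 0.6373 -0.0922  0.1717] r 0.0495 mid [ 0.6399 -0.1234] tool shift [-0.0091  0.0326 -0.0018]
tcp [ 0.6406 -0.1246  0.1626] yaw 2.68 t 22.475 F [ 0.  -0.2 -0.8] w 0.03259499194669247
```

View pics/w12.png

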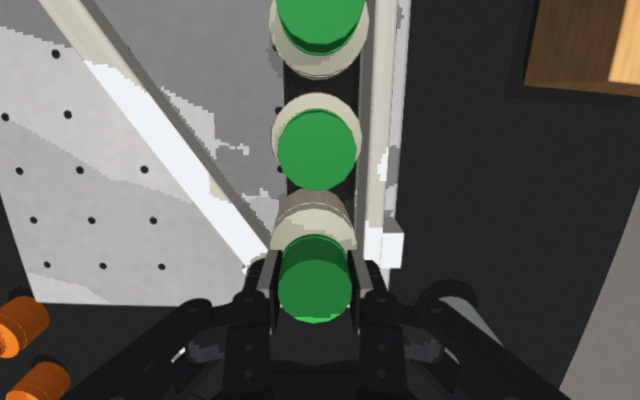

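Request:
drive_tool(steps=[0,0,0,0.008,0,0,0,0,0,0,0.0135,0,0,0,0,0,0,0.0135,0,0,0,0,0,0,0.0135,0,0,0,0,0,0,0.0135,0,0,0.7,0,0,0,0.0135,0,0,0.7,0,0,0,0.0135,0,0,0.7,0,0,0,0.0135,0,0,0.7,0,0,0,-0.03,0,0,0.9,0,0,0,-0.07,0,0,1,0,0,0,-0.12,0,0,1,0,0,0,-0.12,0,0,1])

```text
time_s: 23.98
tcp_pos: [0.6421, -0.1251, 0.2878]
tool_rot: [-0.018, 0.705, 0.015, 0.709]
wrist_force: [-0.3, 1.1, -0.1]
grip_width: 0.0857
```

```bash
python3 -c "
from h import *
c=wcap('w13')
for o in caps(cam('top')): print(*o)
s=cam('side'); save(s,'s13',(230,150,400,320),3.5)
"
```

```text
px [312.  47.] area 1684 centre [ 0.6372 -0.016   0.1594] r 0.0271 mid [ 0.6364 -0.0057] tool shift [0.1252 0.1092 0.0004]
px [311. 124.] area 1320 centre [ 0.6376 -0.0617  0.1593] r 0.0187 mid [ 0.638  -0.0635] tool shift [ 0.1255  0.0636 -0.0014]
px [309. 192.] area 1282 centre [ 0.6385 -0.0917  0.1591] r 0.0488 mid [ 0.6389 -0.1237] tool shift [ 0.1258  0.0336 -0.002 ]
tcp [ 0.6415 -0.1248  0.2849] yaw 2.68 t 24.025 F [ 0.3  0.  -0. ] w 0.08544714042961997
[317. 152.] 35 [0.6223 0.056  0.1882] [0.4493 0.0434 0.677 ] 0.161
[134. 212.] 106 [0.4406 0.5897 0.126 ] [0.4372 0.58   0.1513] 0.153
[155. 218.] 86 [0.4199 0.511  0.1563] [0.3425 0.2753 0.6732] 0.154
[125. 234.] 108 [0.3748 0.5994 0.1354] [0.3748 0.5949 0.1515] 0.153
[146. 240.] 85 [0.3586 0.5316 0.1445] [0.3584 0.533  0.1526] 0.154
[158. 248.] 78 [0.3371 0.4956 0.1477] [0.3381 0.4973 0.153 ] 0.154
```

View pics/w13.png

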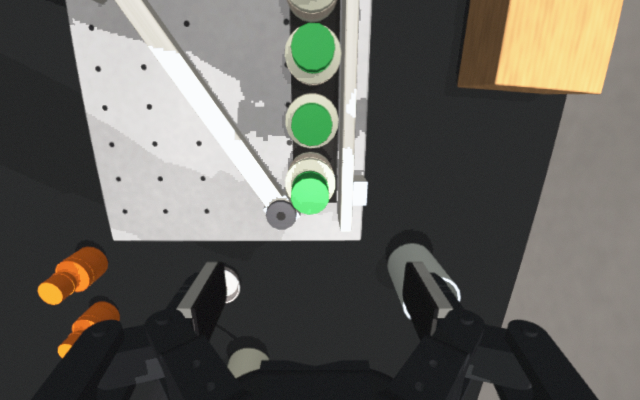

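View pics/s13.png

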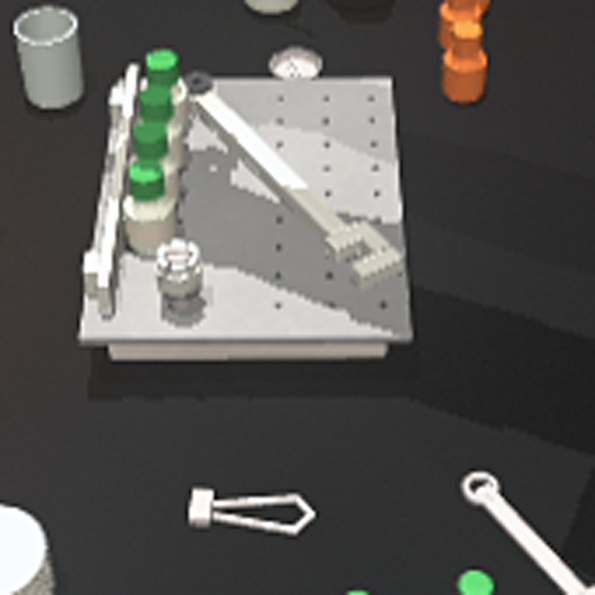

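```bash
python3 -c "
from h import *
c=cam('wrist'); print(onplane(c,[(281,215)],.10)); print(onplane(c,[(361,240),(112,240)],.07))
print(rel([.47,.03,.32],np.radians(2.7)))
"
```

```text
[[ 0.60672701 -0.16201109  0.1       ]]
[[ 0.70012129 -0.20115596  0.07      ]
 [ 0.39521592 -0.21661146  0.07      ]]
(array([-0.0004, -0.002 ,  0.0002]), array([-0.0386,  0.1621, -0.1629]))
```

Request:
drive_tool(steps=[0,0,0,-0.038,0.162,-0.163,0,0,0,0,-0.038,0.162,-0.163,0,0,0,0,-0.038,0.162,-0.163,0,0,0,0,-0.038,0.162,-0.163,0,0,0,0,-0.038,0.162,-0.163,0,0,0,0,-0.038,0.162,-0.163,0,0,0,0,-0.038,0.162,-0.163,0])

```text
time_s: 25.05
tcp_pos: [0.4702, 0.0293, 0.3184]
tool_rot: [-0.016, 0.708, 0.016, 0.706]
wrist_force: [0.5, 0.1, -0.1]
grip_width: -0.0001
```

```bash
python3 -c "
from h import *
c=wcap('w14'); X=cloud(c)
f=c['frame']
t=cam('top'); save(t,'t14',(260,130,420,250),5)
for o in caps(t): print(*o)
"
```

```text
px [480. 168.] area 1301 centre [0.5574 0.0781 0.1591] r 0.096 mid [0.6319 0.0548] tool shift [0.1591 0.0448 0.0898]
px [471. 224.] area 1150 centre [ 0.6361 -0.0061  0.159 ] r 0.0174 mid [ 0.6356 -0.005 ] tool shift [ 0.1589 -0.0429  0.1646]
px [461. 273.] area 1023 centre [0.5595 0.0186 0.1589] r 0.1306 mid [ 0.6374 -0.0631] tool shift [ 0.1593 -0.0148  0.0893]
px [452. 317.] area 885 centre [ 0.5579 -0.0134  0.1588] r 0.1539 mid [ 0.5633 -0.017 ] tool shift [ 0.1594 -0.0467  0.0861]
tcp [0.4703 0.0292 0.3185] yaw 2.62 t 25.1 F [-0.  -0.6  0.9] w 0.00017937833494921797
[360. 153.] 49 [ 0.6271 -0.0682  0.1798] [ 0.4516 -0.0295  0.6768] 0.161
[378. 153.] 78 [ 0.6323 -0.1236  0.1722] [ 0.4527 -0.059   0.6769] 0.162
[133. 212.] 108 [0.4378 0.5808 0.143 ] [0.3505 0.3057 0.6727] 0.153
[155. 218.] 86 [0.422  0.5169 0.1447] [0.4218 0.5185 0.1517] 0.154
[125. 234.] 109 [0.3738 0.5947 0.1441] [0.3197 0.3141 0.6728] 0.154
[147. 240.] 86 [0.3587 0.5316 0.1442] [0.3583 0.5321 0.1519] 0.153
[158. 247.] 83 [0.3374 0.4951 0.1473] [0.3381 0.4973 0.152 ] 0.154
```

View pics/w14.png

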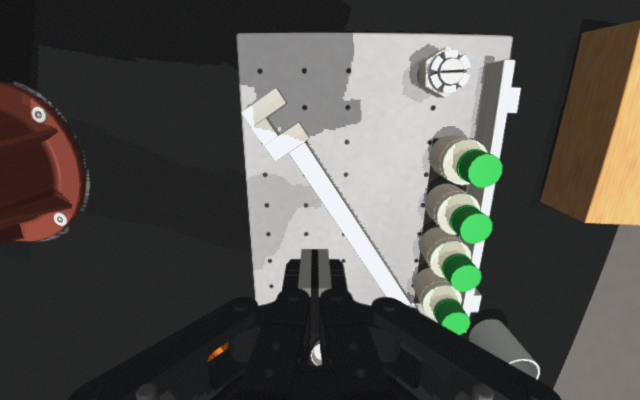

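```bash
python3 -c "
from h import *
c=cam('wrist')
q=[(242,113),(277,160),(289,154),(390,293),(303,147),(412,297),(275,88),(447,71)]
P=onplane(c,q,.09); P[-1]=onplane(c,[q[-1]],.136)[0]
for a,b in zip(q,P): print(a,b.round(4))
for a,b in((0,1),(2,3),(4,5)):
  d=P[a]-P[b]; print(np.degrees(np.arctan2(-d[0],d[1])))
"
```

```text
(242, 113) [0.3863 0.0929 0.09  ]
(277, 160) [0.4258 0.0417 0.09  ]
(289, 154) [0.4396 0.0493 0.09  ]
(390, 293) [ 0.579  -0.1317  0.09  ]
(303, 147) [0.4554 0.058  0.09  ]
(412, 297) [ 0.6099 -0.137   0.09  ]
(275, 88) [0.4228 0.1207 0.09  ]
(447, 71) [0.5893 0.1429 0.136 ]
37.66932258097363
37.60245072924853
38.38348816216672
```

```bash
python3 -c "
from h import *
print(rel([.428,.007,.16],np.radians(37.7)))
"
```

```text
(array([-0.6121, -0.003 , -0.0011]), array([ 0.1589, -0.0204, -0.0427]))
```

Request:
drive_tool(steps=[-0.612,-0.003,0,0.08,-0.02,-0.043,0,-0.612,-0.003,0,0.159,-0.02,-0.043,0,-0.612,-0.003,0,0.159,-0.02,-0.043,0,-0.612,-0.003,0,0.159,-0.02,-0.043,0,-0.612,-0.003,0,0.159,-0.02,-0.043,0])

```text
time_s: 25.82
tcp_pos: [0.4275, 0.0072, 0.1595]
tool_rot: [-0.227, 0.67, 0.229, 0.669]
wrist_force: [-0.4, -0.0, -0.4]
grip_width: 0.0003
```

```bash
python3 -c "
from h import *
c=wcap('w15')
"
```

```text
px [604. 375.] area 2936 centre [0.5134 0.065  0.1586] r 0.1354 mid [0.574  0.0566] tool shift [ 0.0016 -0.0063  0.103 ]
tcp [0.4279 0.0071 0.1602] yaw 37.6 t 25.875 F [ 0.2  0.6 -0.1] w -2.9773089866523484e-06
```

View pics/w15.png

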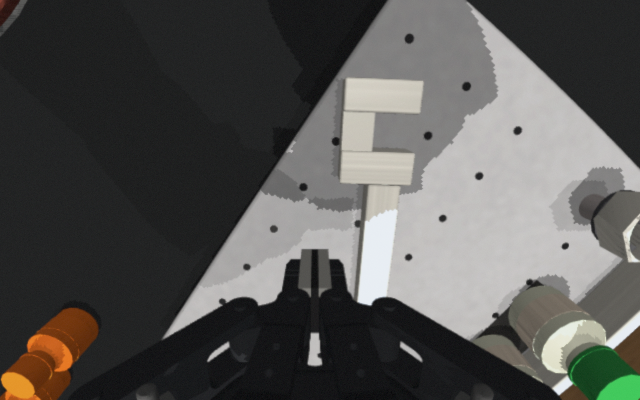

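Request:
drive_tool(steps=[0,0,0,0.05,0,0,0,0,0,0,0.071,0,0,0,0,0,0,0.071,0,0,0,0,0,0,0.071,0,0,0])

```text
time_s: 26.38
tcp_pos: [0.4288, 0.0069, 0.0907]
tool_rot: [-0.228, 0.669, 0.228, 0.67]
wrist_force: [0.5, -0.3, 0.5]
grip_width: -0.0
```

```bash
python3 -c "
from h import *
M,s=T(); print(M.round(4)[:3,3],s['wrist_force'])
P=np.array([.609,-.163])
for f in (35,30,25,20,15,11):
  a=np.radians(f); d=np.array([-np.sin(a),np.cos(a)]); b=np.array([-np.cos(a),-np.sin(a)])
  p=P+.25*d+.0255*b; print(f,p.round(3),*rel([p[0],p[1],.089],a))
"
```

```text
[0.4288 0.0069 0.0907] [ 0.49457535 -0.31003819  0.49710335]
35 [0.445 0.027] [0.0448 0.0015 0.0006] [0.0017 0.0063 0.0249]
30 [0.462 0.041] [0.1321 0.0015 0.0005] [0.0017 0.0066 0.0469]
25 [0.48  0.053] [0.2194 0.0015 0.0005] [0.0018 0.005  0.0687]
20 [0.5   0.063] [0.3066 0.0015 0.0004] [0.0018 0.0015 0.0904]
15 [0.52  0.072] [3.939e-01 1.500e-03 3.000e-04] [ 0.0018 -0.0039  0.1116]
11 [0.536 0.078] [4.637e-01 1.600e-03 3.000e-04] [ 0.0019 -0.0095  0.1282]
```

Request:
drive_tool(steps=[0,0,0,0.0015,0.003,0.008,0,0.02,0,0,0.0015,0.006,0.016,0,0.045,0,0,0.0015,0.006,0.024,0,0.07,0,0,0.0015,0.0065,0.031,0,0.1,0,0,0.0015,0.0065,0.039,0,0.132,0,0,0.0015,0.0066,0.047,0,0.16,0,0,0.0015,0.006,0.054,0,0.19,0,0,0.0015,0.0055,0.061,0,0.22,0,0,0.0015,0.005,0.069,0,0.25,0,0,0.0015,0.004,0.076,0,0.28,0,0,0.0015,0.003,0.083,0,0.307,0,0,0.0015,0.0015,0.09,0,0.335,0,0,0.0015,0,0.097,0,0.365,0,0,0.0015,-0.002,0.104,0,0.394,0,0,0.0015,-0.004,0.1116,0,0.42,0,0,0.0015,-0.006,0.118,0,0.445,0,0,0.0015,-0.008,0.124,0,0.464,0,0,0.0015,-0.0095,0.128,0,0.464,0,0,0.0015,-0.0095,0.128,0])

```text
time_s: 28.75
tcp_pos: [0.5366, 0.0776, 0.0893]
tool_rot: [-0.067, 0.703, 0.068, 0.705]
wrist_force: [0.3, -1.0, -0.2]
grip_width: -0.0002
```

```bash
python3 -c "
from h import *
c=wcap('w16'); s=cam('side'); save(s,'s16',(230,150,400,320),3.5)
"
```

```text
tcp [0.5365 0.0775 0.0893] yaw 10.99 t 28.8 F [-0.5  0.1  0. ] w -1.704182845383434e-05
```

View pics/w16.png

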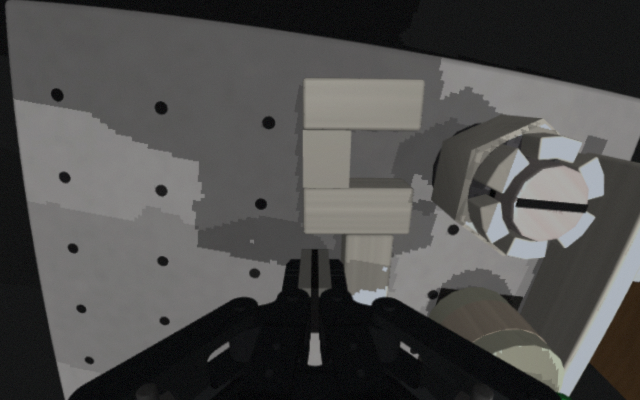

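View pics/s16.png

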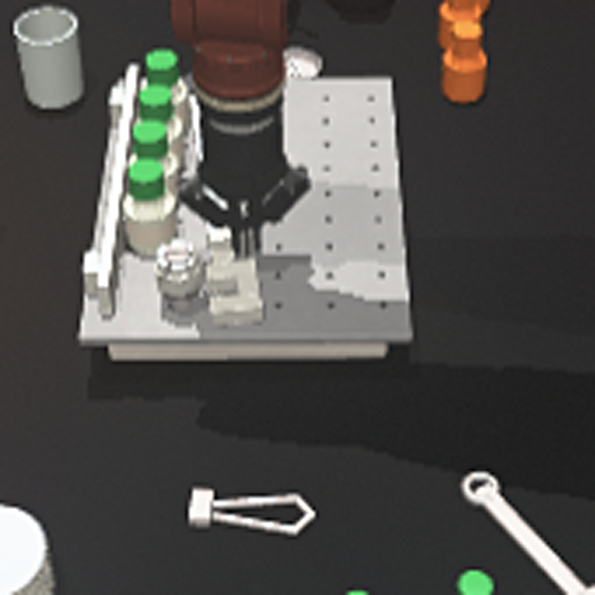

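Request:
drive_tool(steps=[0,0,0,0,0,-0.015,0,0,0,0,0,0,-0.03,0,0,0,0,0,0.03,-0.03,0,0,0,0,0,0.06,-0.03,0,0,0,0,0,0.06,-0.03,0,0,0,0,0,0.06,-0.03,0])

```text
time_s: 29.6
tcp_pos: [0.4957, 0.1304, 0.0893]
tool_rot: [-0.068, 0.703, 0.068, 0.705]
wrist_force: [0.2, -0.4, 0.1]
grip_width: 0.0
```

```bash
python3 -c "
from h import *
c=cam('wrist'); save(c,'w17')
M,s=T(); print(M.round(4)[:3,3],s['wrist_force'])
P=np.array([.609,-.163])
for f in (11,9,7,5,3.5,2.7):
  a=np.radians(f); d=np.array([-np.sin(a),np.cos(a)]); b=np.array([-np.cos(a),-np.sin(a)])
  p=P+.31*d+.0445*b; print(f,p.round(4),*rel([p[0],p[1],.089],a))
"
```

```text
[0.4958 0.1301 0.0893] [-0.3228911  -0.12974028 -0.53597805]
11 [0.5062 0.1328] [-0.0003  0.0028  0.0001] [0.0003 0.0006 0.0107]
9 [0.5166 0.1362] [0.0346 0.0028 0.    ] [0.0004 0.002  0.0216]
7 [0.5271 0.1393] [ 0.0695  0.0028 -0.    ] [0.0004 0.003  0.0324]
5 [0.5377 0.1419] [ 1.044e-01  2.800e-03 -1.000e-04] [0.0004 0.0036 0.0434]
3.5 [0.5457 0.1437] [ 1.306e-01  2.800e-03 -1.000e-04] [0.0004 0.0038 0.0516]
2.7 [0.5499 0.1446] [ 1.445e-01  2.800e-03 -1.000e-04] [0.0005 0.0038 0.0559]
```

View pics/w17.png

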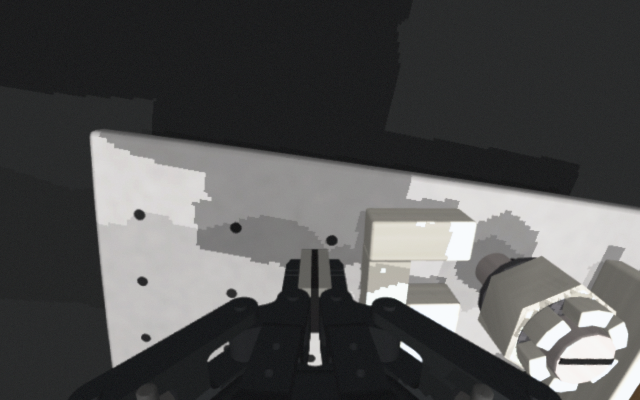

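Request:
drive_tool(steps=[0,0,0,-0.003,0.0006,0.008,0,0.02,0,0,-0.003,0.001,0.014,0,0.035,0,0,-0.003,0.002,0.02,0,0.05,0,0,-0.003,0.0025,0.026,0,0.07,0,0,-0.003,0.003,0.032,0,0.09,0,0,-0.003,0.0035,0.038,0,0.104,0,0,-0.003,0.0036,0.043,0,0.12,0,0,-0.003,0.0038,0.048,0,0.12,0,0,-0.003,0.0038,0.048,0])

```text
time_s: 30.78
tcp_pos: [0.5426, 0.1428, 0.0925]
tool_rot: [-0.025, 0.706, 0.025, 0.708]
wrist_force: [-0.7, -1.5, 0.3]
grip_width: 0.0003
```

```bash
python3 -c "
from h import *
c=cam('wrist'); save(c,'w18')
M,s=T(); print(M.round(4)[:3,3],s['wrist_force'])
t=cam('side'); save(t,'s18',(230,150,400,320),3.5)
"
```

```text
[0.5425 0.143  0.0923] [ 0.34723839 -0.1941033   0.578773  ]
```

View pics/w18.png

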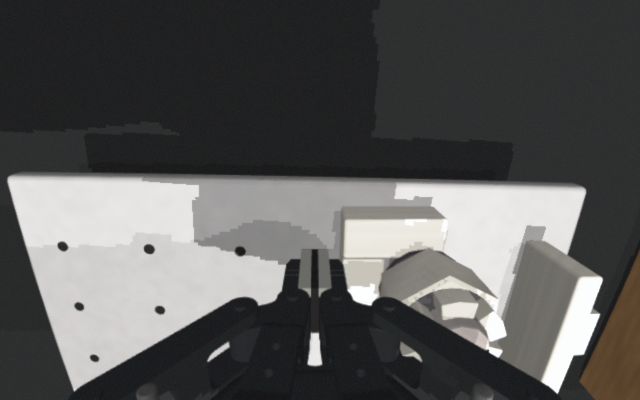

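View pics/s18.png

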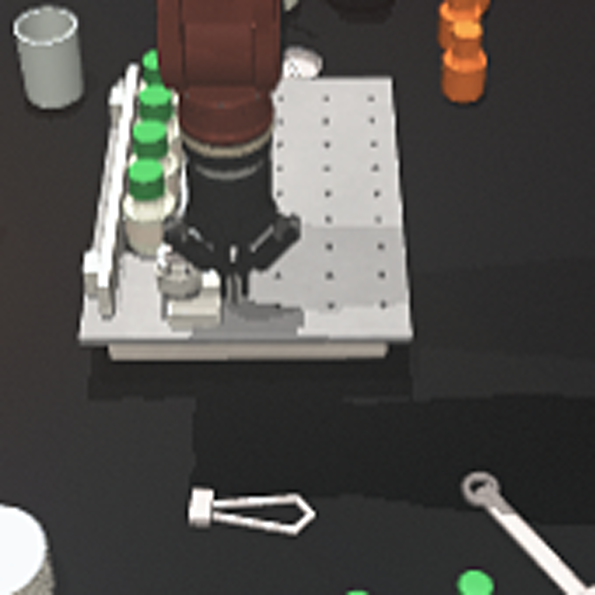

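Request:
drive_tool(steps=[0.01,0,0,0,0,0.002,0,0.02,0,0,0,0,0.004,0,0.025,0,0,0,0,0.006,0,0.025,0,0,0,0,0.006,0])

```text
time_s: 31.38
tcp_pos: [0.5445, 0.1438, 0.0919]
tool_rot: [-0.016, 0.709, 0.017, 0.705]
wrist_force: [-24.9, -2.5, 15.8]
grip_width: 0.0002
```

Request:
drive_tool(steps=[0,0,0,0,0,0.0015,0,0,0,0,0,0,0.003,0,0,0,0,0,0,0.003,0])

```text
time_s: 31.75
tcp_pos: [0.5442, 0.1439, 0.092]
tool_rot: [-0.017, 0.711, 0.016, 0.703]
wrist_force: [-23.3, -2.8, 17.2]
grip_width: -0.0003
```

Request:
drive_tool(steps=[0,0,0,0,0,-0.01,0,0,0,0,0,0,-0.03,0,0,0,0,-0.06,0,-0.03,0,0,0,0,-0.12,0,-0.03,0,0,0,0,-0.17,0,-0.02,0,0,0,0,-0.17,0,-0.02,0])

```text
time_s: 32.5
tcp_pos: [0.5286, 0.1432, 0.2667]
tool_rot: [-0.016, 0.708, 0.016, 0.705]
wrist_force: [0.7, -1.2, -0.5]
grip_width: 0.0002
```

```bash
python3 -c "
from h import *
c=wcap('w19')
M,s=T(); print(M.round(4)[:3,3],s['wrist_force'])
t=cam('side'); save(t,'s19',(230,150,400,320),3.5)
print(rel([.59,.142,.27],np.radians(2.7)))
"
```

```text
px [421. 294.] area 1306 centre [0.5828 0.1318 0.1589] r 0.1092 mid [0.6042 0.0995] tool shift [ 0.1046 -0.014   0.0557]
px [411. 352.] area 165 centre [0.5591 0.1516 0.3168] r 0.0028 mid [0.5592 0.1521] tool shift [-0.0531  0.007   0.0316]
tcp [0.5274 0.1432 0.2639] yaw 2.66 t 32.55 F [-1.   0.2 -0.2] w -0.00011604104636021498
[0.5274 0.1432 0.2639] [-0.95896179  0.23879436 -0.16580598]
(array([-0.0006, -0.0113, -0.0004]), array([-0.0086, -0.0041,  0.0633]))
```

View pics/w19.png

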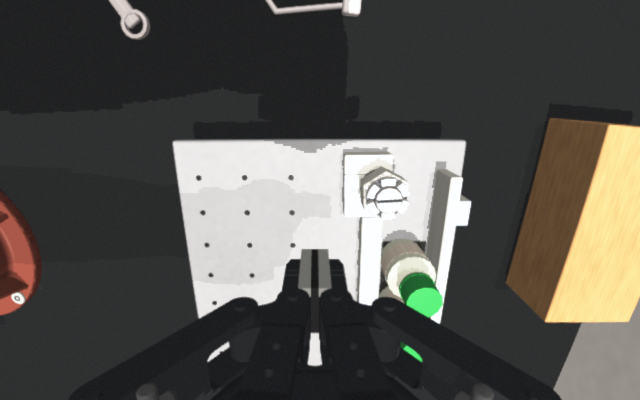

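View pics/s19.png

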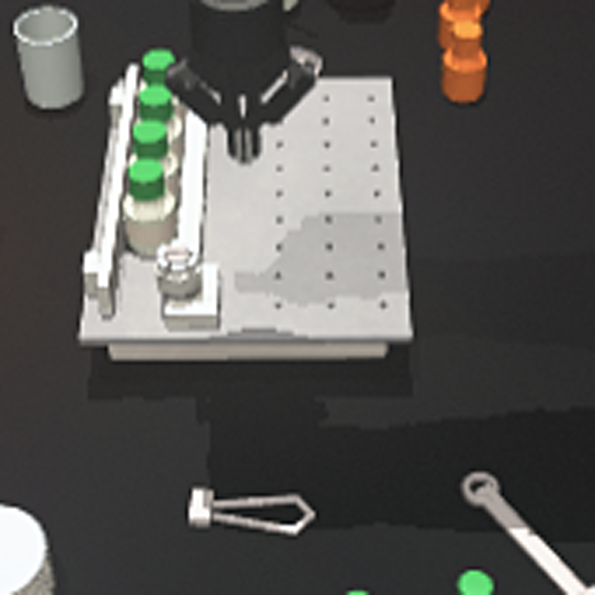

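```bash
python3 -c "
from h import *
c=cam('wrist'); save(c,'w19z',(330,130,470,260),5.5)
B=onplane(c,[(344,155),(343,216),(359.5,220),(358.5,300),(381,220),(380,300)],.09); print(B.round(4))
d=lambda a,b: np.degrees(np.arctan2(-(B[a]-B[b])[0],(B[a]-B[b])[1])); print(d(0,1),d(2,3),d(4,5))
print(onplane(c,[(388,203)],.136), onplane(c,[(174,140),(464,141)],.07))
"
```

```text
[[0.5521 0.1743 0.09  ]
 [0.5558 0.1113 0.09  ]
 [0.5732 0.1077 0.09  ]
 [0.5814 0.0099 0.09  ]
 [0.5955 0.1088 0.09  ]
 [0.6059 0.0111 0.09  ]]
3.3849496649547954 4.739854020914963 6.058734515648944
[[0.58892566 0.14249133 0.136     ]] [[0.37748066 0.17871644 0.07      ]
 [0.67618544 0.19195811 0.07      ]]
```

View pics/w19z.png

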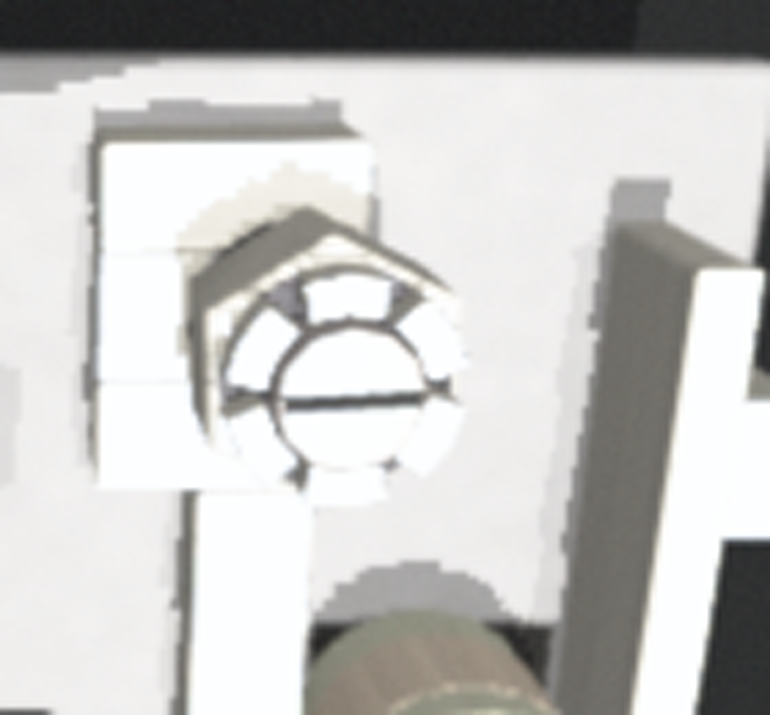

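```bash
python3 -c "
from h import *
c=cam('wrist')
q=[(348,156),(347.8,218.5),(397.8,157),(365.6,221),(364.5,258),(386.4,221)]
B=onplane(c,q,.09); print(B.round(4))
a=np.radians(2.7); ex=np.array([np.cos(a),np.sin(a),0]); S=onplane(c,[(330+350/5.5,130+398/5.5)],.136)[0]; S[2]=.09
print(S,((B-S)@ex).round(4))
"
```

```text
[[0.555  0.1737 0.09  ]
 [0.56   0.1092 0.09  ]
 [0.6033 0.1752 0.09  ]
 [0.5786 0.1073 0.09  ]
 [0.5817 0.0645 0.09  ]
 [0.6001 0.1084 0.09  ]]
[0.5925852  0.14364323 0.09      ] [-0.0361 -0.0342  0.0122 -0.0157 -0.0146  0.0058]
```

Request:
drive_tool(steps=[-1.571,0,0,0,-0.003,0.002,0,-1.571,0,0,0,-0.003,0.002,0,-1.571,0,0,0,-0.003,0.002,0,-1.571,0,0,0,-0.003,0.002,0,-1.571,0,0,0,-0.003,0.002,0,-1.571,0,0,0,-0.003,0.002,0,-1.571,0,0,0,-0.003,0.002,0,-1.571,0,0,0,-0.003,0.002,0,-1.571,0,0,0,-0.003,0.002,0,-1.571,0,0,0,-0.003,0.002,0])

```text
time_s: 33.95
tcp_pos: [0.5271, 0.1402, 0.2592]
tool_rot: [-0.507, 0.492, 0.515, 0.484]
wrist_force: [0.1, -0.6, -0.8]
grip_width: -0.0001
```

```bash
python3 -c "
from h import *
c=wcap('w20')
print(rel([.5315,.1405,.092],np.radians(92.7)))
print(onplane(c,[(0,0)],.07))
"
```

```text
px [ 35. 305.] area 1575 centre [ 0.5498 -0.0019  0.1586] r 0.172 mid [ 0.6406 -0.1237] tool shift [ 0.1005 -0.0178 -0.143 ]
px [ 94. 307.] area 1553 centre [0.549  0.0298 0.1587] r 0.1471 mid [0.5504 0.029 ] tool shift [ 0.1004 -0.0185 -0.1113]
px [153. 309.] area 1547 centre [0.55   0.0612 0.1588] r 0.1269 mid [ 0.6353 -0.0048] tool shift [ 0.1003 -0.0208 -0.08  ]
px [213. 301.] area 746 centre [0.5767 0.0747 0.1589] r 0.0698 mid [0.5755 0.0728] tool shift [ 0.0997 -0.0482 -0.0677]
tcp [0.5272 0.1402 0.2594] yaw 92.58 t 34.0 F [ 0.1 -1.  -0.8] w 0.000152365190301611
(array([-0.002 ,  0.0004, -0.0159]), array([ 0.1673, -0.007 ,  0.    ]))
[[ 0.35738325 -0.17143406  0.07      ]]
```

View pics/w20.png

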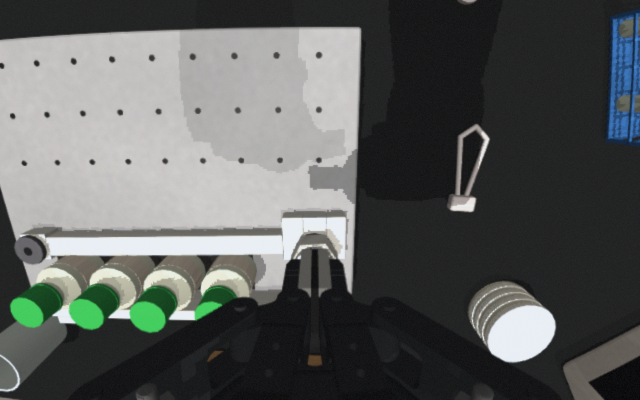

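Request:
drive_tool(steps=[0,0,-0.016,0.05,-0.004,0,0,0,0,-0.016,0.11,-0.004,0,0,0,0,-0.016,0.15,-0.004,0,0,0,0,-0.016,0.166,-0.004,0,0,0,0,-0.016,0.166,-0.004,0,0])

```text
time_s: 34.62
tcp_pos: [0.5281, 0.1403, 0.0931]
tool_rot: [-0.511, 0.489, 0.511, 0.489]
wrist_force: [0.5, 0.0, -0.0]
grip_width: -0.0001
```

Request:
drive_tool(steps=[0,0,0,0,-0.005,0,0,0,0,0,0,-0.01,0,0,0,0,0,0,-0.014,0,0,0,0,0,0,-0.014,0,0])

```text
time_s: 35.12
tcp_pos: [0.5426, 0.1409, 0.0934]
tool_rot: [-0.511, 0.489, 0.511, 0.489]
wrist_force: [0.6, -1.2, -0.9]
grip_width: 0.0001
```

Request:
drive_tool(steps=[0,0,0,0,-0.002,0,0,0,0,0,0,-0.004,0,0,0,0,0,0,-0.005,0,0,0,0,0,0,-0.005,0,0])

```text
time_s: 35.62
tcp_pos: [0.5473, 0.1411, 0.0933]
tool_rot: [-0.511, 0.489, 0.511, 0.489]
wrist_force: [-1.9, 0.3, 1.1]
grip_width: -0.0
```

```bash
python3 -c "
from h import *
c=wcap('w21')
"
```

```text
tcp [0.5473 0.1412 0.0933] yaw 92.54 t 35.675 F [-1.9 -0.5  1.2] w 0.00023339811161835413
```

View pics/w21.png

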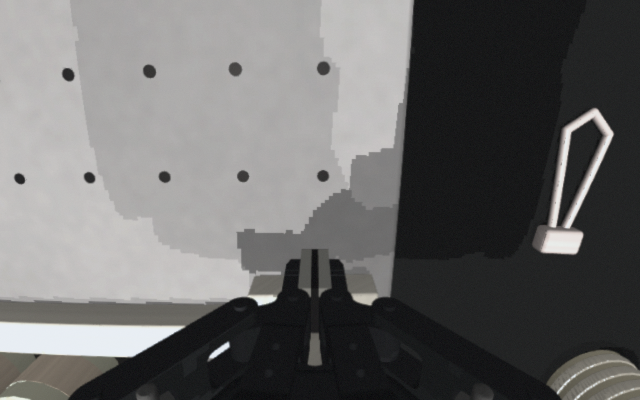

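In contact at about 2 N. I'll push on gently.

Request:
drive_tool(steps=[0,0,0,0,-0.0015,0,0,0,0,0,0,-0.003,0,0,0,0,0,0,-0.003,0,0])

```text
time_s: 36.05
tcp_pos: [0.5504, 0.1415, 0.0933]
tool_rot: [-0.511, 0.489, 0.511, 0.489]
wrist_force: [-2.8, 0.9, 1.1]
grip_width: -0.0003
```

Request:
drive_tool(steps=[0,0,0,0,-0.0015,0,0,0,0,0,0,-0.003,0,0,0,0,0,0,-0.003,0,0])

```text
time_s: 36.42
tcp_pos: [0.5531, 0.1418, 0.0932]
tool_rot: [-0.51, 0.489, 0.512, 0.489]
wrist_force: [-5.0, 1.2, 2.5]
grip_width: 0.0003
```

Request:
drive_tool(steps=[0,0,0,0,-0.0015,0,0,0,0,0,0,-0.002,0,0,0,0,0,0,-0.002,0,0])

```text
time_s: 36.8
tcp_pos: [0.5533, 0.1418, 0.0932]
tool_rot: [-0.509, 0.49, 0.513, 0.487]
wrist_force: [-14.4, 0.1, 9.2]
grip_width: -0.0001
```

Request:
drive_tool(steps=[0,0,0,0,-0.0015,0,0,0,0,0,0,-0.0015,0,0])

```text
time_s: 37.05
tcp_pos: [0.5533, 0.1418, 0.0932]
tool_rot: [-0.509, 0.491, 0.513, 0.486]
wrist_force: [-12.4, 0.5, 10.0]
grip_width: 0.0001
```

Request:
drive_tool(steps=[0,0,0,0,0.01,0,0,0,0,0,0,0.03,0,0,0,0,0,-0.06,0.06,0,0,0,0,0,-0.12,0.06,0,0,0,0,0,-0.16,0.06,0,0,0,0,0,-0.16,0.06,0,0])

```text
time_s: 37.8
tcp_pos: [0.4967, 0.139, 0.2577]
tool_rot: [-0.511, 0.489, 0.511, 0.488]
wrist_force: [1.6, 0.1, -0.7]
grip_width: -0.0
```

```bash
python3 -c "
from h import *
c=wcap('w22'); t=cam('side'); save(t,'s22',(230,150,400,320),3.5)
"
```

```text
px [ 45. 329.] area 1461 centre [0.5363 0.0007 0.1586] r 0.181 mid [ 0.6404 -0.1231] tool shift [ 0.0964 -0.0347 -0.14  ]
px [101. 332.] area 1458 centre [0.5343 0.03   0.1586] r 0.1588 mid [ 0.6381 -0.0629] tool shift [ 0.0964 -0.034  -0.1107]
px [157. 330.] area 1055 centre [0.5313 0.0586 0.1588] r 0.1389 mid [0.5656 0.0372] tool shift [ 0.0962 -0.0323 -0.082 ]
px [220. 350.] area 159 centre [0.4908 0.109  0.3086] r 0.0026 mid [0.4906 0.109 ] tool shift [-0.0533  0.0066 -0.0297]
tcp [0.4958 0.139  0.2552] yaw 92.57 t 37.85 F [-0.5  0.4  0.2] w 0.00027863389355247233
```

View pics/w22.png

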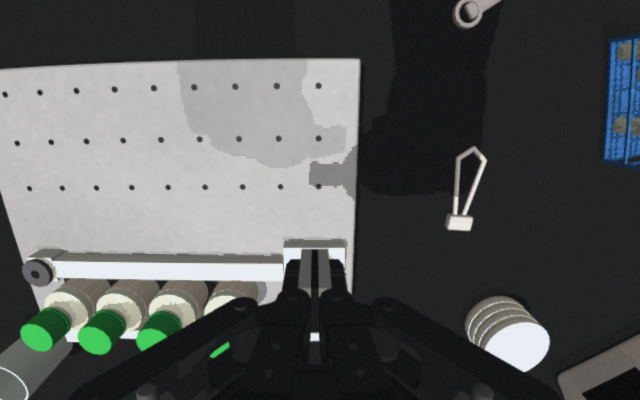

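View pics/s22.png

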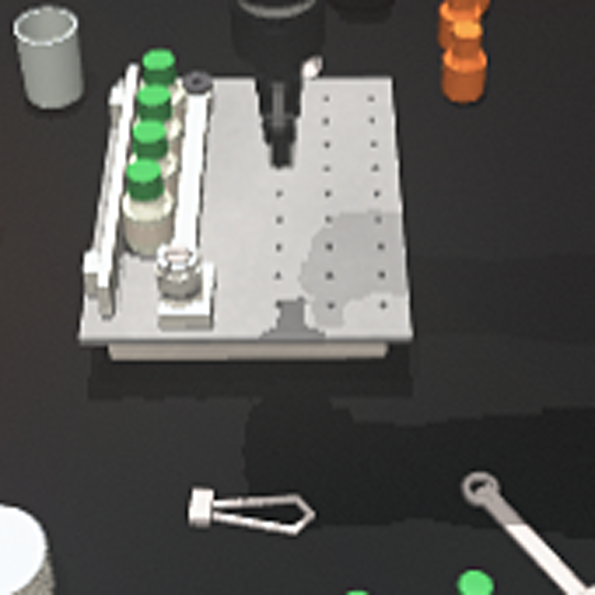

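Request:
drive_tool(steps=[0,0,0,0,-0.05,0.002,1,0,0,0,0,-0.096,0.0045,1,0,0,0,0,-0.096,0.0045,1,0,0,0,0,-0.096,0.0045,1,0,0,0,0,-0.096,0.0045,1])

```text
time_s: 38.52
tcp_pos: [0.59, 0.1479, 0.253]
tool_rot: [-0.509, 0.491, 0.513, 0.487]
wrist_force: [0.2, -0.9, 0.1]
grip_width: 0.0852
```

```bash
python3 -c "
from h import *
c=wcap('w23'); save(c,'w23z',(240,130,390,250),5)
"
```

```text
px [ 15. 246.] area 1218 centre [0.5839 0.0097 0.1583] r 0.1538 mid [ 0.6417 -0.1151] tool shift [ 0.0951  0.0118 -0.1378]
px [ 68. 249.] area 1851 centre [0.5777 0.0328 0.1587] r 0.1307 mid [ 0.6382 -0.0627] tool shift [ 0.0947  0.0169 -0.1144]
px [132. 251.] area 1814 centre [0.5806 0.0647 0.1589] r 0.1066 mid [ 0.6358 -0.0045] tool shift [ 0.0945  0.0126 -0.0827]
px [200. 250.] area 1580 centre [0.5791 0.0946 0.159 ] r 0.0853 mid [0.6146 0.0699] tool shift [ 0.0945  0.0127 -0.0528]
tcp [0.5901 0.1479 0.2533] yaw 92.57 t 38.575 F [0.3 0.7 0.4] w 0.08524870087998938
```

View pics/w23.png

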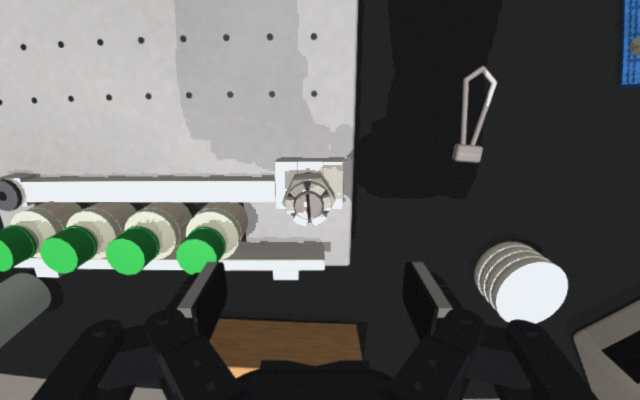

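View pics/w23z.png

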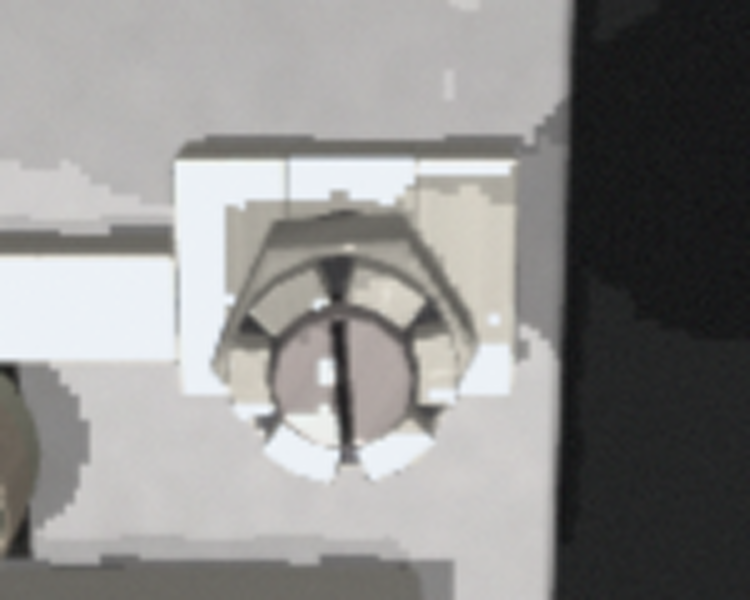

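```bash
python3 -c "
from h import *
c=cam('wrist')
f=lambda p:(240+p[0]/5,130+p[1]/5)
L=onplane(c,[f((338,318)),f((349,440))],.136); d=L[0]-L[1]; print('line',L.mean(0),np.degrees(np.arctan2(d[1],d[0])))
S=[(338,272),(257,322),(268,422),(349,457),(428,418),(428,322)]
P=onplane(c,[f(s) for s in S],.131); C=P.mean(0); print(C,cv2.fitEllipse(P[:,:2].astype(np.float32)))
for s in (0,1,2):
  d=P[s]-P[s+3]; print(np.linalg.norm(d),np.degrees(np.arctan2(d[1],d[0]))%60)
X=cloud(c)
U=lambda a,b,u,v: X[v-1:v+2,u-1:u+2].reshape(-1,3)[:,2]
for nm,p in [('stud',(300,360)),('stud',(390,380)),('crownL',(285,290)),('crownR',(390,295)),('cr',(250,375)),('cr',(440,370)),('fork',(200,250)),('plate',(480,60))]:
  u,v=map(round,f(p)); print(nm,np.median(X[v-1:v+2,u-1:u+2,2]).round(4))
"
```

```text
line [0.59370336 0.14381906 0.136     ] -172.89266632483987
[0.59359118 0.14392853 0.131     ] ((0.5931282043457031, 0.14384566247463226), (0.03264585882425308, 0.03376152366399765), 141.4269256591797)
0.0331251768371014 5.458450135232283
0.03371439111044396 1.8409046104668931
0.03266765874703888 5.815991445099591
stud 0.1361
stud 0.1365
crownL 0.133
crownR 0.1331
cr 0.1332
cr 0.1333
fork 0.0905
plate 0.0705
```

Request:
drive_tool(steps=[-0.18,0,0,0,-0.0032,-0.0042,1,-0.36,0,0,0,-0.0032,-0.0042,1,-0.54,0,0,0,-0.0032,-0.0042,1,-0.72,0,0,0,-0.0032,-0.0042,1,-0.9,0,0,0,-0.0032,-0.0042,1,-1.08,0,0,0,-0.0032,-0.0042,1,-1.26,0,0,0,-0.0032,-0.0042,1,-1.44,0,0,0,-0.0032,-0.0042,1,-1.62,0,0,0,-0.0032,-0.0042,1,-1.8,0,0,0,-0.0032,-0.0042,1,-1.98,0,0,0,-0.0032,-0.0042,1,-2.16,0,0,0,-0.0032,-0.0042,1,-2.34,0,0,0,-0.0032,-0.0042,1,-2.52,0,0,0,-0.0032,-0.0042,1,-2.655,0,0,0,-0.0032,-0.0042,1,-2.655,0,0,0,-0.0032,-0.0042,1])

```text
time_s: 40.62
tcp_pos: [0.5934, 0.1439, 0.2541]
tool_rot: [-0.596, -0.379, 0.599, -0.377]
wrist_force: [-0.4, 0.0, -0.3]
grip_width: 0.0855
```

```bash
python3 -c "
from h import *
c=wcap('w24'); save(c,'w24z',(240,130,390,250),5)
print(bot.state()['qpos'].round(3)); print(rel([.5935,.1438,.2],np.radians(64.7)))
"
```

```text
px [553.  29.] area 2934 centre [0.6539 0.014  0.159 ] r 0.0964 mid [ 0.6397 -0.0632] tool shift [0.0947 0.1109 0.091 ]
px [616.   9.] area 868 centre [ 0.6503 -0.0061  0.1584] r 0.1168 mid [ 0.6361 -0.0951] tool shift [0.0953 0.1163 0.1106]
px [479.  67.] area 2556 centre [0.6496 0.0442 0.1591] r 0.0678 mid [ 0.6373 -0.0048] tool shift [0.0946 0.094  0.0656]
px [402. 107.] area 2091 centre [0.648  0.0744 0.1592] r 0.0403 mid [0.6348 0.055 ] tool shift [0.0945 0.0796 0.039 ]
tcp [0.5935 0.1438 0.254 ] yaw -115.47 t 40.675 F [ 1.3 -0.2  0.1] w 0.08574319454574422
[ 0.024  0.147  0.16   1.589  0.    -2.673]
(array([-0.003 ,  0.0027,  0.0055]), array([ 0.054 ,  0.0003, -0.0001]))
```

View pics/w24.png

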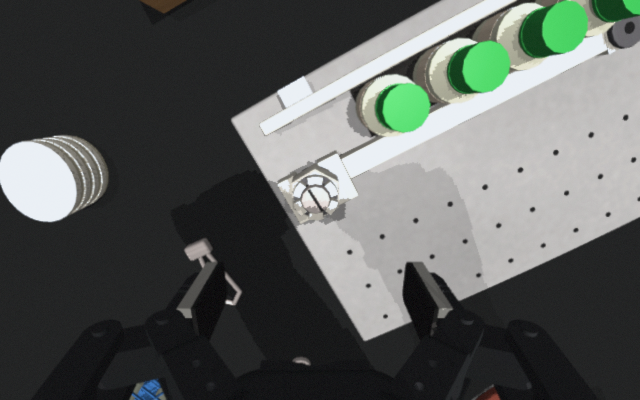

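View pics/w24z.png

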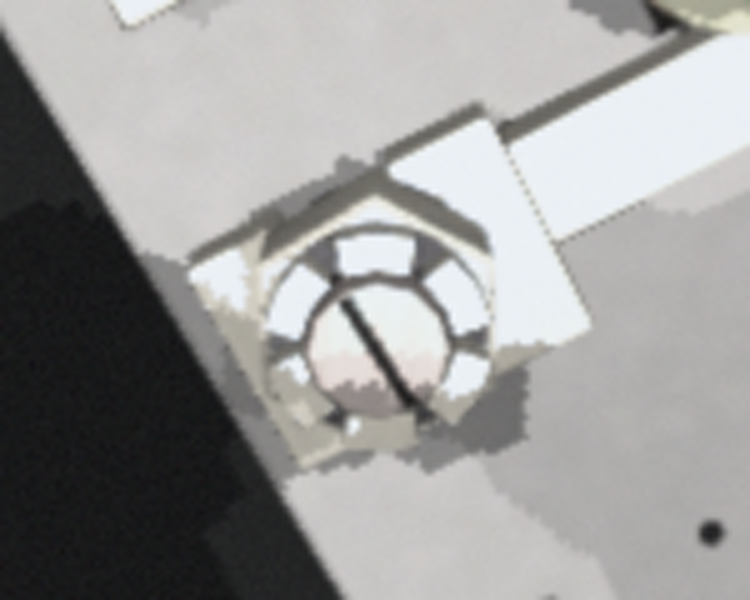

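```bash
cat >> h.py <<'E'
def slots(c,L,S,zc,box=(240,130),sc=5):
    f=lambda p:(box[0]+p[0]/sc,box[1]+p[1]/sc)
    L=onplane(c,[f(p) for p in L],.136); d=L[0]-L[1]; la=np.degrees(np.arctan2(d[1],d[0]))%180
    P=onplane(c,[f(s) for s in S],zc); print('line',L.mean(0).round(4),la.round(2),'slot centre',P.mean(0).round(4))
    a=[]
    for s in range(3):
        d=P[s]-P[s+3]; a.append(np.degrees(np.arctan2(d[1],d[0]))%60); print(' len',np.linalg.norm(d).round(4),'ang%60',a[-1].round(2))
    m=np.mean(a); e=(m-la+30)%60-30; print('slots',m.round(2),'slot-line',e.round(2),'deg; turn clockwise by',(e%60).round(1),'+60n')
E
python3 -c "
from h import *
c=cam('wrist')
slots(c,[(345,300),(412,405)],[(322,258),(288,345),(338,418),(425,415),(472,342),(427,258)],.133)
"
```

```text
line [0.5929 0.1431 0.136 ] 5.73 slot centre [0.5941 0.1425 0.133 ]
 len 0.0327 ang%60 6.49
 len 0.031 ang%60 5.44
 len 0.0319 ang%60 6.69
slots 6.21 slot-line 0.48 deg; turn clockwise by 0.5 +60n
```

Request:
drive_tool(steps=[0,0.003,0.005,0.05,0.0003,0,0.75,0,0.003,0.005,0.1,0.0003,0,0.75,0,0.003,0.005,0.13,0.0003,0,0.75,0,0.003,0.005,0.143,0.0003,0,0.75,0,0.003,0.005,0.143,0.0003,0,0.75], grip_force=60)

```text
time_s: 41.35
tcp_pos: [0.5927, 0.1437, 0.1109]
tool_rot: [-0.598, -0.377, 0.598, -0.377]
wrist_force: [0.1, 0.4, 0.5]
grip_width: 0.064
```

```bash
python3 -c "
from h import *
c=wcap('w25')
"
```

```text
px [630.  44.] area 1580 centre [0.6484 0.0574 0.1398] r 0.0546 mid [0.6393 0.0084] tool shift [-0.0277  0.0868  0.0542]
px [534. 118.] area 15931 centre [0.6457 0.0741 0.1591] r 0.0406 mid [0.6349 0.055 ] tool shift [-0.047   0.0772  0.0403]
tcp [0.5934 0.1437 0.112 ] yaw -115.53 t 41.4 F [-0.3 -0.5 -0.5] w 0.06425394328771622
```

View pics/w25.png

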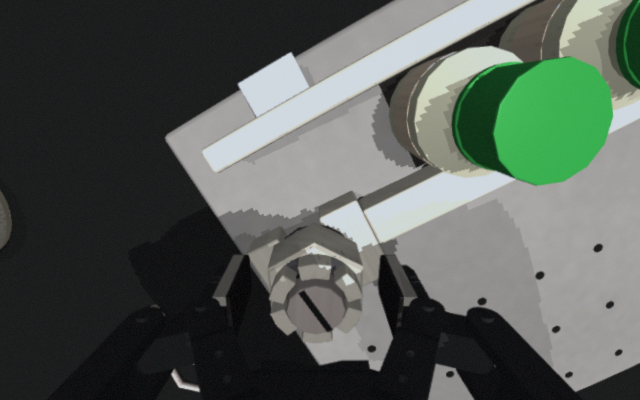

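The jaws straddle the nut's flats, with the nut at (316,290). I'll close on it.

Request:
drive_tool(steps=[0,0,0,0.001,0,0,0,0,0,0,0.001,0,0,0,0,0,0,0.001,0,0,0,0,0,0,0.001,0,0,0,0,0,0,0.001,0,0,0], grip_force=60)

```text
time_s: 42.02
tcp_pos: [0.5941, 0.1427, 0.1137]
tool_rot: [0.599, 0.376, -0.598, 0.378]
wrist_force: [-5.8, -5.1, 9.5]
grip_width: 0.0449
```

```bash
python3 -c "
from h import *
c=wcap('w26'); s=bot.state(); print(s['torque'].round(2),s['effort'].round(2))
"
```

```text
px [625.  48.] area 2499 centre [0.6488 0.0568 0.143 ] r 0.0545 mid [0.6396 0.0079] tool shift [-0.0291  0.0866  0.0538]
px [525. 123.] area 14674 centre [0.6469 0.0733 0.1591] r 0.0404 mid [0.6348 0.0549] tool shift [-0.0452  0.0778  0.0397]
tcp [0.5941 0.1427 0.1137] yaw -115.59 t 42.075 F [-6.8 -5.7  9.6] w 0.044417158420276374
[-1.23  1.25 -0.09] [  2.59 -53.13  47.99  -2.71   1.7   -0.09]
```

Request:
drive_tool(steps=[0,0,0,0,0,0,0,0,0,0,0,0,0,0,0,0,0,0,0,0,0], grip_force=80)

```text
time_s: 42.45
tcp_pos: [0.594, 0.1426, 0.114]
tool_rot: [0.599, 0.376, -0.598, 0.378]
wrist_force: [-4.7, -2.4, 0.4]
grip_width: 0.0442
```

```bash
python3 -c "
from h import *
c=cam('wrist'); save(c,'w27',(200,180,440,380),3.2); M,s=T(); print(s['torque'],s['wrist_force'],s['grip_width'])
"
```

```text
[-0.38498031  0.884683   -0.10509182] [-4.3407414  -0.98796662  1.36185309] 0.043952543964274324
```

View pics/w27.png

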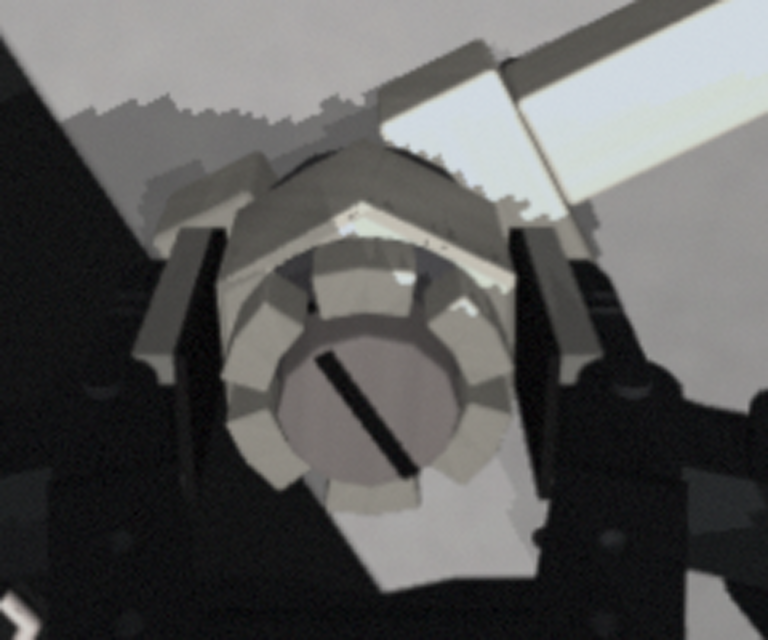

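Request:
drive_tool(steps=[0,0,0,0,0,0,0,0,0,0,0,0,0,0,0,0,0,0,0,0,0,0,0,0,0,0,0,0], grip_force=120)

```text
time_s: 43.0
tcp_pos: [0.594, 0.1426, 0.1142]
tool_rot: [0.599, 0.376, -0.598, 0.378]
wrist_force: [-5.0, -1.6, 2.1]
grip_width: 0.043
```

```bash
python3 -c "
from h import *
M,s=T(); print(M.round(4),s['torque'],s['wrist_force'],s['grip_width'])
"
```

```text
[[ 2.800e-03  9.019e-01 -4.320e-01  5.940e-01]
 [-2.100e-03 -4.320e-01 -9.019e-01  1.426e-01]
 [-1.000e+00  3.400e-03  7.000e-04  1.142e-01]
 [ 0.000e+00  0.000e+00  0.000e+00  1.000e+00]] [-0.34248277  1.05225007 -0.14637354] [-4.98314074 -1.62698438  2.12110648] 0.04295619097741179
```

Request:
drive_tool(steps=[0.12,0,0,0.0001,0,0,0,0.24,0,0,0.0002,0,0,0,0.36,0,0,0.0003,0,0,0,0.48,0,0,0.0004,0,0,0,0.6,0,0,0.0005,0,0,0,0.6,0,0,0.0005,0,0,0])

```text
time_s: 43.75
tcp_pos: [0.5938, 0.1424, 0.1138]
tool_rot: [0.684, 0.182, -0.683, 0.184]
wrist_force: [-5.7, -2.3, 3.2]
grip_width: 0.0429
```

```bash
python3 -c "
from h import *
c=cam('wrist'); save(c,'w28',(200,180,440,380),3.2); M,s=T(); print(M[:3,3],np.degrees(np.arctan2(M[1,2],M[0,2])),s['torque'],s['wrist_force'],s['grip_width'])
"
```

```text
[0.59380632 0.14240411 0.11376098] -150.00365351400603 [-0.59472037  1.19481497 -0.15519288] [-5.22764336 -1.95004884  1.94542264] 0.042522646063897336
```

View pics/w28.png

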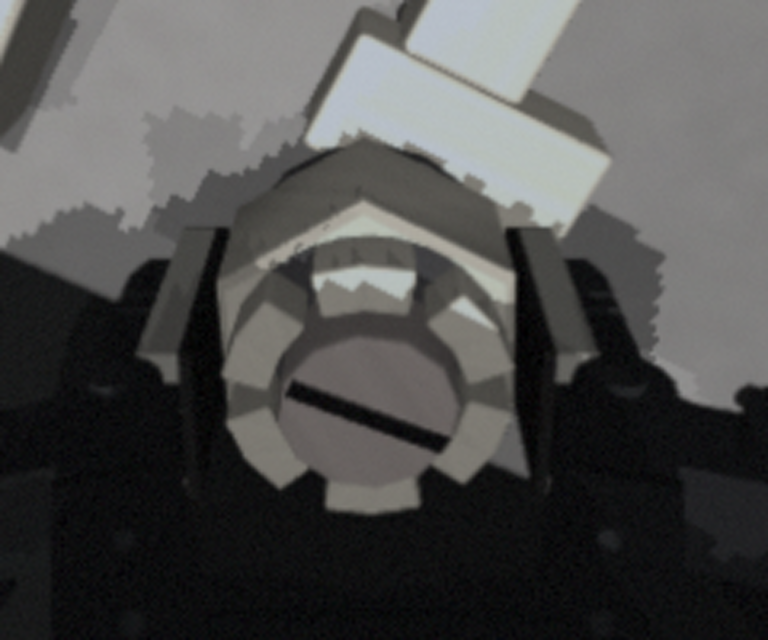

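Request:
drive_tool(steps=[0.15,0,0,0.0001,0,0,0,0.3,0,0,0.0002,0,0,0,0.45,0,0,0.0003,0,0,0,0.6,0,0,0.0005,0,0,0,0.75,0,0,0.0006,0,0,0,0.9,0,0,0.0007,0,0,0,1.05,0,0,0.0008,0,0,0,1.2,0,0,0.001,0,0,0,1.35,0,0,0.0011,0,0,0,1.5,0,0,0.0012,0,0,0,1.65,0,0,0.0013,0,0,0,1.8,0,0,0.0014,0,0,0,1.95,0,0,0.0015,0,0,0,2.1,0,0,0.0017,0,0,0,2.25,0,0,0.0018,0,0,0,2.25,0,0,0.0018,0,0,0])

```text
time_s: 45.8
tcp_pos: [0.5932, 0.1429, 0.1119]
tool_rot: [-0.46, 0.538, 0.458, 0.538]
wrist_force: [-7.1, 1.1, 3.4]
grip_width: 0.0431
```

```bash
python3 -c "
from h import *
c=cam('wrist'); save(c,'w29',(200,180,440,380),3.2); M,s=T(); print(M[:3,3],np.degrees(np.arctan2(M[1,2],M[0,2])),s['torque'],s['wrist_force'],s['grip_width'],s['qpos'][5])
X=cloud(c)
for n,(u,v) in [('stud',(315,300)),('cr',(280,290)),('cr',(347,290)),('cr',(317,334))]: print(n,np.median(X[v-1:v+2,u-1:u+2,2]))
"
```

```text
[0.59318226 0.14286774 0.11194906] 81.07386828684106 [ 0.13130329  1.63222903 -0.12389937] [-7.80625282  0.6709693   2.65324197] 0.043037796572260555 0.178939749454685
stud 0.1365657558078118
cr 0.13069308473591698
cr 0.1305586407869932
cr 0.13606712750298763
```

View pics/w29.png

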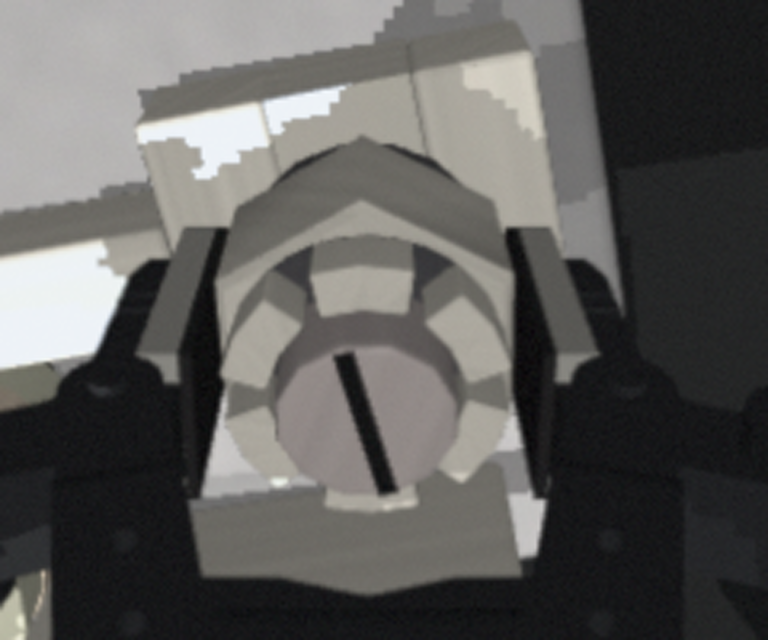

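Request:
drive_tool(steps=[0.15,0,0,0.0001,0,0,0,0.3,0,0,0.0002,0,0,0,0.45,0,0,0.0003,0,0,0,0.6,0,0,0.0005,0,0,0,0.7,0,0,0.0006,0,0,0,0.7,0,0,0.0006,0,0,0])

```text
time_s: 46.6
tcp_pos: [0.5932, 0.1431, 0.1114]
tool_rot: [-0.248, 0.662, 0.247, 0.663]
wrist_force: [-3.4, 0.7, 1.5]
grip_width: 0.0429
```

```bash
cat > q.py <<'E'
from h import *
import sys
c=cam('wrist'); save(c,sys.argv[1],(200,180,440,380),3.2); M,s=T(); y=np.degrees(np.arctan2(M[1,2],M[0,2])); print(M[:3,3].round(4),'yaw',y.round(2),'total rad',np.radians(244.4-y).round(3),s['torque'].round(2),s['wrist_force'].round(1),s['grip_width'].round(4),'q6',s['qpos'][5].round(2))
X=cloud(c)
for n,(u,v) in [('stud',(315,300)),('cr',(280,290)),('cr',(347,290))]: print(n,np.median(X[v-1:v+2,u-1:u+2,2]).round(4))
E
python3 q.py w30
```

```text
Traceback (most recent call last):
  File "q.py", line 3, in <module>
    c=cam('wrist'); save(c,sys.argv[1],(200,180,440,380),3.2); M,s=T(); y=np.degrees(np.arctan2(M[1,2],M[0,2])); print(M[:3,3].round(4),'yaw',y.round(2),'total rad',np.radians(244.4-y).round(3),s['torque'].round(2),s['wrist_force'].round(1),s['grip_width'].round(4),'q6',s['qpos'][5].round(2))
                                                                                                                                                                                                                                                 ^^^^^^^^^^^^^^^^^^^^^
AttributeError: 'float' object has no attribute 'round'
```

```bash
sed -i "s/s\['grip_width'\].round(4)/round(s['grip_width'],4)/" q.py; python3 q.py w30
```

```text
[0.5933 0.1431 0.1115] yaw 41.11 total rad 3.548 [ 0.21  0.84 -0.16] [-2.9  0.4  0.8] 0.0428 q6 0.88
stud 0.1363
cr 0.1302
cr 0.1296
```

Request:
drive_tool(steps=[0.15,0,0,0.0001,0,0,0,0.3,0,0,0.0002,0,0,0,0.4,0,0,0.0003,0,0,0,0.4,0,0,0.0003,0,0,0])

```text
time_s: 47.2
tcp_pos: [0.5934, 0.1432, 0.1111]
tool_rot: [-0.113, 0.698, 0.112, 0.699]
wrist_force: [-2.8, 0.6, -0.1]
grip_width: 0.0431
```

```bash
python3 q.py w31
```

```text
[0.5934 0.1432 0.1111] yaw 18.38 total rad 3.945 [ 0.14  0.55 -0.17] [-1.9 -1.1  0.3] 0.0428 q6 1.27
stud 0.1361
cr 0.1296
cr 0.1299
```

Request:
drive_tool(steps=[0.1,0,0,0.0001,0,0,0,0.2,0,0,0.0002,0,0,0,0.3,0,0,0.0003,0,0,0,0.3,0,0,0.0003,0,0,0])

```text
time_s: 47.75
tcp_pos: [0.5935, 0.1432, 0.1109]
tool_rot: [-0.009, 0.706, 0.008, 0.708]
wrist_force: [-2.3, 1.1, 1.1]
grip_width: 0.0431
```

```bash
python3 q.py w32
```

```text
[0.5935 0.1433 0.1109] yaw 1.41 total rad 4.241 [ 0.12  0.56 -0.12] [-2.9  1.6  0.5] 0.0428 q6 1.57
stud 0.1362
cr 0.1295
cr 0.1294
```

Request:
drive_tool(steps=[0.1,0,0,0.0001,0,0,0,0.2,0,0,0.0002,0,0,0,0.2,0,0,0.0002,0,0,0])

```text
time_s: 48.18
tcp_pos: [0.5936, 0.1433, 0.1107]
tool_rot: [0.061, 0.704, -0.061, 0.705]
wrist_force: [-2.5, 0.5, 1.3]
grip_width: 0.0431
```

```bash
python3 q.py w33
```

```text
[0.5936 0.1433 0.1108] yaw -9.81 total rad 4.437 [ 0.13  0.56 -0.14] [-2.3 -0.3  0.6] 0.043 q6 1.77
stud 0.1364
cr 0.1295
cr 0.1293
```

Request:
drive_tool(steps=[0.1,0,0,0.0001,0,0,0,0.2,0,0,0.0002,0,0,0,0.2,0,0,0.0002,0,0,0])

```text
time_s: 48.6
tcp_pos: [0.5937, 0.1432, 0.1107]
tool_rot: [0.129, 0.694, -0.129, 0.696]
wrist_force: [-3.0, -0.1, 1.8]
grip_width: 0.043
```

```bash
python3 q.py w34
```

```text
[0.5937 0.1432 0.1107] yaw -21.03 total rad 4.633 [ 0.1   0.58 -0.09] [-2.4  0.   2.6] 0.0432 q6 1.96
stud 0.1365
cr 0.129
cr 0.1295
```

Request:
drive_tool(steps=[0.1,0,0,0.0001,0,0,0,0.15,0,0,0.0001,0,0,0,0.15,0,0,0.0001,0,0,0])

```text
time_s: 49.02
tcp_pos: [0.5938, 0.1432, 0.1107]
tool_rot: [0.18, 0.683, -0.18, 0.685]
wrist_force: [-3.2, -1.0, 1.8]
grip_width: 0.0429
```

```bash
python3 q.py w35
```

```text
[0.5937 0.1432 0.1107] yaw -29.43 total rad 4.779 [ 0.11  0.63 -0.05] [-1.7  0.2  1.8] 0.0427 q6 2.11
stud 0.1363
cr 0.1291
cr 0.1291
```

Request:
drive_tool(steps=[0.1,0,0,0.0001,0,0,0,0.15,0,0,0.0001,0,0,0,0.15,0,0,0.0001,0,0,0])

```text
time_s: 49.45
tcp_pos: [0.5938, 0.1432, 0.1107]
tool_rot: [0.23, 0.668, -0.23, 0.67]
wrist_force: [-2.6, -0.9, 2.7]
grip_width: 0.0425
```

```bash
python3 q.py w36
```

```text
[0.5938 0.1432 0.1107] yaw -37.88 total rad 4.927 [ 0.07  0.62 -0.07] [-2.8  0.4  2.5] 0.0431 q6 2.26
stud 0.1359
cr 0.1294
cr 0.1294
```

View pics/w36.png

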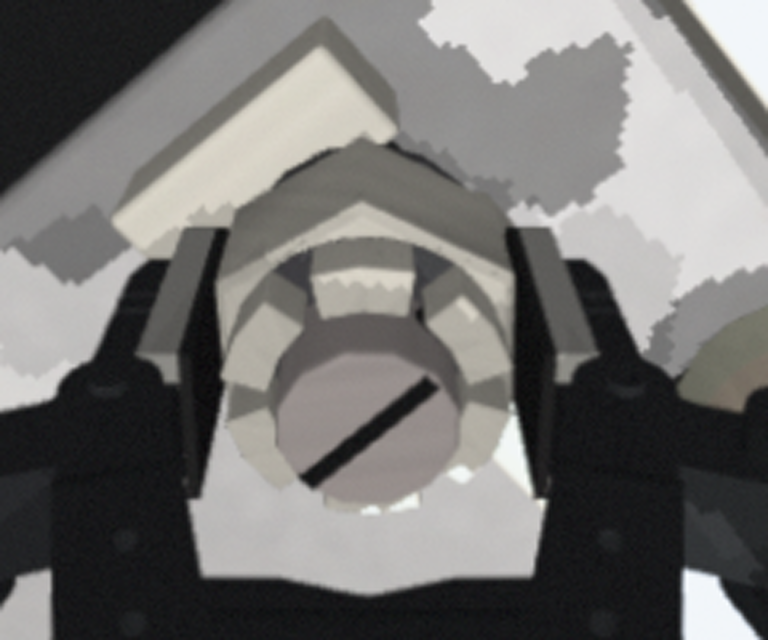

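Request:
drive_tool(steps=[0.05,0,0,0,0,0,0,0.1,0,0,0,0,0,0,0.14,0,0,0,0,0,0])

```text
time_s: 49.88
tcp_pos: [0.5939, 0.1432, 0.1107]
tool_rot: [0.275, 0.65, -0.275, 0.652]
wrist_force: [-2.6, -0.5, 1.8]
grip_width: 0.0428
```

```bash
python3 q.py w37
```

```text
[0.5939 0.1432 0.1107] yaw -45.94 total rad 5.067 [ 0.03  0.52 -0.  ] [-2.3 -0.5  1.1] 0.0431 q6 2.4
stud 0.1364
cr 0.1292
cr 0.1292
```

Request:
drive_tool(steps=[0.05,0,0,0,0,0,0,0.1,0,0,0,0,0,0,0.13,0,0,0,0,0,0,0.13,0,0,0,0,0,0])

```text
time_s: 50.42
tcp_pos: [0.5939, 0.1431, 0.1107]
tool_rot: [0.317, 0.631, -0.317, 0.633]
wrist_force: [-2.9, -0.3, 1.0]
grip_width: 0.0428
```

```bash
python3 q.py w38
```

```text
[0.5939 0.1431 0.1107] yaw -53.31 total rad 5.196 [-0.05  0.46  0.  ] [-2.7 -0.9  1.8] 0.0431 q6 2.52
stud 0.1362
cr 0.1296
cr 0.1293
```

View pics/w38.png

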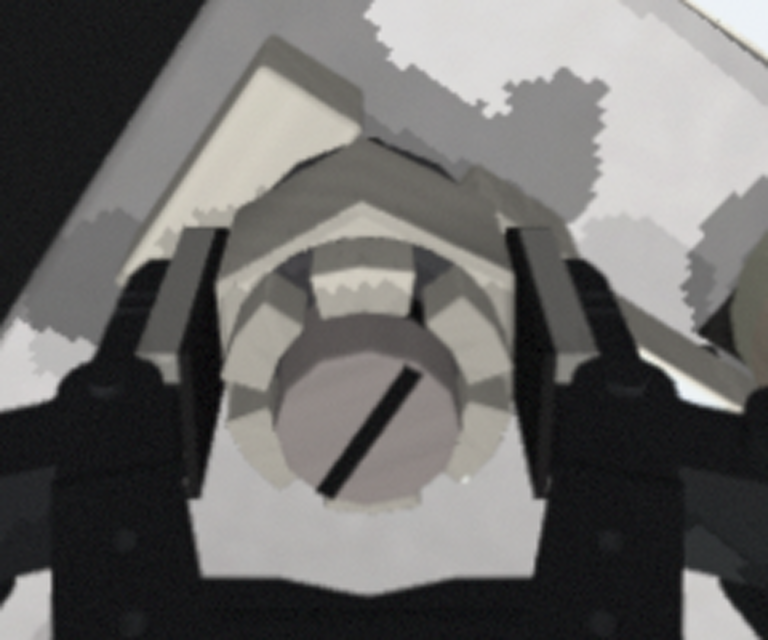

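```bash
python3 -c "
from h import *
c=cam('wrist')
f=lambda p:(200+p[0]/3.2,180+p[1]/3.2)
L=onplane(c,[f((412,370)),f((325,493))],.136); d=L[0]-L[1]; print('line',L.mean(0).round(4),np.degrees(np.arctan2(d[1],d[0]))%180)
P=onplane(c,[f((250,402)),f((490,397))],.129); d=P[1]-P[0]; print('slotLR',P.mean(0).round(4),np.linalg.norm(d),np.degrees(np.arctan2(d[1],d[0]))%180)
"
```

```text
line [0.5934 0.1427 0.136 ] 6.472797951586228
slotLR [0.5934 0.1424 0.129 ] 0.03172482196599163 128.00830123893707
```

Request:
drive_tool(steps=[0.02,0,0,0,0,0,0])

```text
time_s: 50.65
tcp_pos: [0.5939, 0.1431, 0.1107]
tool_rot: [0.324, 0.628, -0.323, 0.63]
wrist_force: [-3.0, -0.7, 1.0]
grip_width: 0.0429
```

```bash
python3 -c "
from h import *
M,s=T(); print(np.degrees(np.arctan2(M[1,2],M[0,2])),s['torque'],s['effort'][5],s['qd'][5])"
```

```text
-54.47439614777427 [-0.05467326  0.49521126  0.144744  ] -0.25986621156334877 0.16544222216750248
```

Request:
drive_tool(steps=[0,0,0,0,0,0,0.75,0,0,0,0,0,0,0.75,0,0,0,0,0,0,0.75,0,0,0,-0.03,0,0,0.75,0,0,0,-0.08,0,0,0.9,0,0,0,-0.12,0,0,1,0,0,0,-0.12,0,0,1])

```text
time_s: 51.52
tcp_pos: [0.5955, 0.1433, 0.2349]
tool_rot: [0.325, 0.626, -0.322, 0.632]
wrist_force: [1.2, 0.8, -0.6]
grip_width: 0.0855
```

```bash
python3 -c "
from h import *
c=wcap('w39'); save(c,'w39z',(240,130,390,250),5)
X=cloud(c)
np.save('/tmp/x.npy',X)
"
```

```text
px [437. 239.] area 2028 centre [0.6456 0.115  0.1589] r 0.0776 mid [0.6346 0.0552] tool shift [0.0738 0.0248 0.0524]
px [536. 304.] area 5524 centre [0.6506 0.025  0.1587] r 0.1663 mid [ 0.6401 -0.0232] tool shift [ 0.0741 -0.0234  0.1285]
tcp [0.5946 0.1433 0.2324] yaw -54.47 t 51.575 F [-0.4 -0.1 -0.6] w 0.08527157522357963
```

View pics/w39z.png

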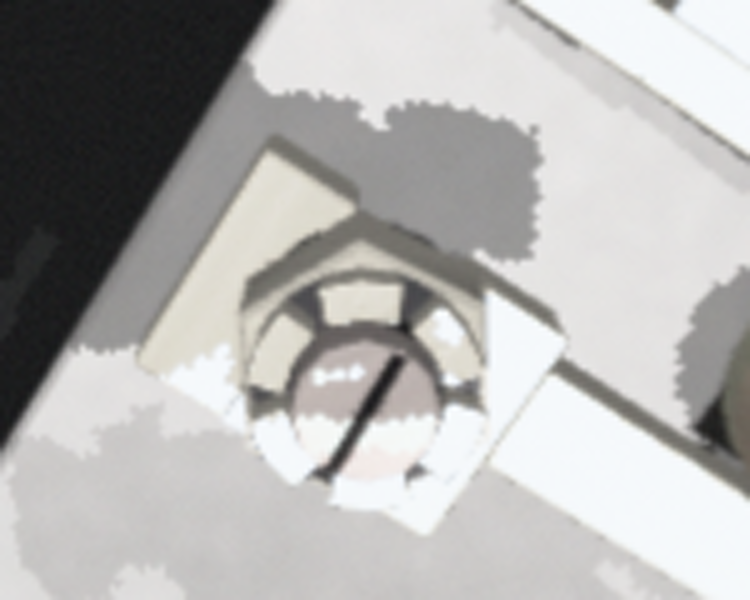

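View pics/w39.png

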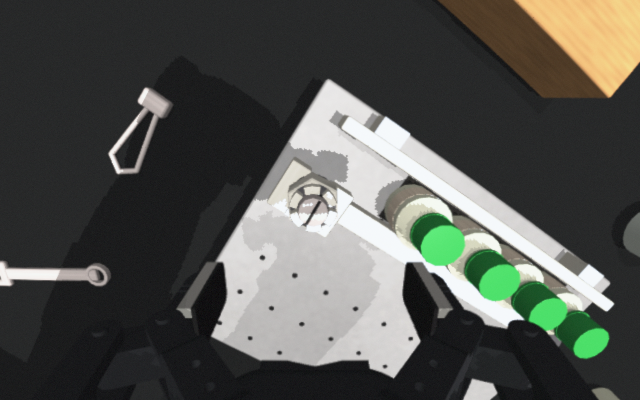

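```bash
python3 -c "
from h import *
X=np.load('/tmp/x.npy')
def med(ps):
  v=[X[int(130+y/5)-1:int(130+y/5)+2,int(240+x/5)-1:int(240+x/5)+2,2] for x,y in ps]; return np.median(v), [round(float(np.median(a)),4) for a in v]
print('stud',med([(330,370),(400,420),(350,400),(420,390),(345,425)]))
print('crown',med([(360,300),(280,345),(282,440),(365,490),(450,335),(445,455)]))
print('fork',med([(250,220),(190,330),(270,180),(520,330),(500,380)]))
print('bar',med([(600,450),(560,420),(650,470)]))
print('plate',med([(320,130),(600,150),(100,500),(300,560),(640,280)]))
c=cam('wrist')
slots(c,[(400,360),(332,474)],[(300,300),(262,402),(320,476),(420,475),(463,398),(418,300)],.129)
"
```

```text
stud (np.float64(0.13631474590816614), [0.1364, 0.1361, 0.1362, 0.1366, 0.1365])
crown (np.float64(0.12919157543444554), [0.1291, 0.1296, 0.1294, 0.129, 0.1295, 0.129])
fork (np.float64(0.09037159917970172), [0.09, 0.0908, 0.0904, 0.0904, 0.0903])
bar (np.float64(0.09039564514184112), [0.0902, 0.0901, 0.0906])
plate (np.float64(0.0703248794708971), [0.0703, 0.0703, 0.0709, 0.0704, 0.0702])
line [0.5925 0.1428 0.136 ] 6.18 slot centre [0.5937 0.1439 0.129 ]
 len 0.0348 ang%60 8.33
 len 0.0318 ang%60 6.64
 len 0.0332 ang%60 7.71
slots 7.56 slot-line 1.38 deg; turn clockwise by 1.4 +60n
```

```bash
cat > hh.py <<'E'
from h import *
for k in range(3):
    c=cam('wrist'); X=cloud(c); C=np.array([.5935,.1435]); r=np.hypot(*(X[...,:2]-C).transpose(2,0,1)); z=X[...,2]
    st=z[(r<.009)&(abs(z-.136)<.002)]; cr=z[(r>.014)&(r<.0185)&(abs(z-.1295)<.0018)]
    fk=z[(r>.026)&(r<.05)&(abs(z-.09)<.002)]; pl=z[(r>.03)&(r<.09)&(abs(z-.07)<.002)]
    print([ (len(a),round(float(np.median(a))*1e3,2),round(float(a.mean())*1e3,2),round(float(a.std())*1e3,2)) for a in(st,cr,fk,pl)],'theta from stud',((np.median(st)-np.median(cr)-.003)/.005*2*np.pi).round(2),'fork',((.043-(np.median(cr)-np.median(fk)))/.005*2*np.pi).round(2))
E
python3 hh.py
```

```text
[(400, 136.51, 136.51, 0.64), (517, 129.37, 129.36, 0.61), (1404, 90.3, 90.27, 0.69), (12944, 70.38, 70.37, 0.68)] theta from stud 5.2 fork 4.94
[(411, 136.44, 136.4, 0.62), (519, 129.38, 129.38, 0.59), (1407, 90.31, 90.28, 0.71), (13076, 70.38, 70.37, 0.68)] theta from stud 5.1 fork 4.95
[(412, 136.5, 136.47, 0.59), (530, 129.39, 129.35, 0.64), (1413, 90.32, 90.31, 0.67), (13099, 70.38, 70.37, 0.68)] theta from stud 5.16 fork 4.93
```

```bash
python3 -c "
from h import *
print(rel([.50,.08,.33],np.radians(2.7)))"
```

```text
(array([-9.978e-01,  9.000e-04,  7.000e-04]), array([-0.1009, -0.1124, -0.0025]))
```

Request:
drive_tool(steps=[0,0,0,-0.05,0,0,1,0,0,0,-0.1,0,0,1,-0.18,0,0,-0.1,-0.03,0,1,-0.36,0,0,-0.1,-0.06,0,1,-0.54,0,0,-0.1,-0.09,0,1,-0.72,0,0,-0.1,-0.112,0,1,-0.9,0,0,-0.1,-0.112,0,1,-1.0,0,0,-0.1,-0.112,0,1,-1.0,0,0,-0.1,-0.112,0,1])

```text
time_s: 52.9
tcp_pos: [0.5015, 0.0782, 0.3281]
tool_rot: [-0.017, 0.707, 0.017, 0.707]
wrist_force: [-0.9, -0.2, -0.8]
grip_width: 0.0857
```

```bash
python3 -c "
from h import *
c=wcap('w40'); save(c,'w40z',(330,70,470,190),5.5); t=cam('side'); save(t,'s40',(230,150,400,320),3.5)
print(onplane(c,[(0,0)],.07)[0,:2])
"
```

```text
px [440. 214.] area 1053 centre [0.5754 0.1016 0.1591] r 0.097 mid [0.6364 0.0501] tool shift [0.169 0.02  0.075]
px [432. 258.] area 801 centre [0.5724 0.071  0.159 ] r 0.116 mid [0.601  0.0376] tool shift [ 0.1693 -0.0104  0.0705]
px [411. 340.] area 338 centre [0.5634 0.0129 0.1591] r 0.1609 mid [ 0.582  -0.0175] tool shift [ 0.1692 -0.068   0.0589]
tcp [0.5015 0.0782 0.3283] yaw 2.69 t 52.95 F [-0.  -0.   0.1] w 0.08526636496201533
[0.12463723 0.26235508]
```

View pics/w40.png

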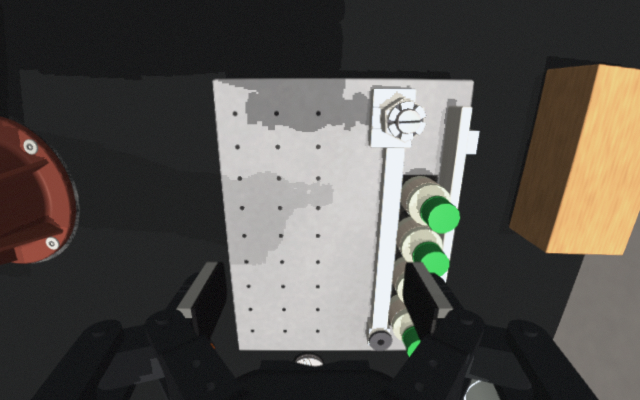

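View pics/w40z.png

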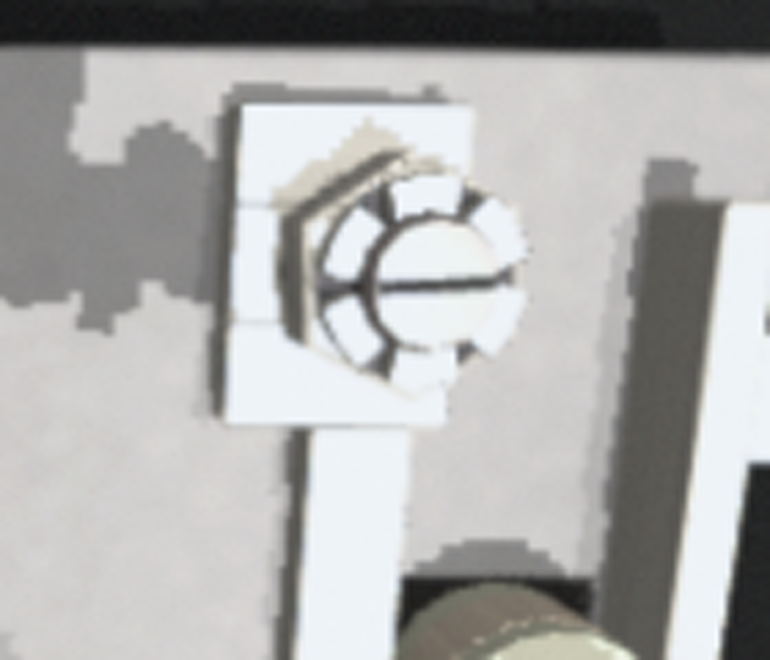

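View pics/s40.png

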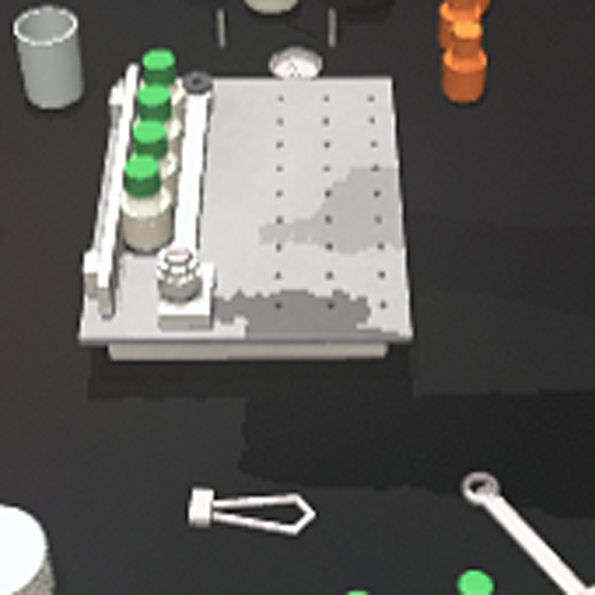

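```bash
python3 -c "
from h import *
c=cam('wrist')
slots(c,[(380,288),(505,282)],[(338,291),(372,368),(465,352),(514,273),(467,201),(376,202)],.129,(330,70),5.5)
f=lambda p:(330+p[0]/5.5,70+p[1]/5.5)
B=onplane(c,[f(p) for p in [(243,103),(228,422),(470,105),(445,425),(312,432),(295,640),(410,432)]],.09)
S=onplane(c,[f((438,285))],.136)[0]; S[2]=.09
a=np.radians(2.7); ex=np.array([np.cos(a),np.sin(a),0]); ey=np.array([-np.sin(a),np.cos(a),0])
print(S,((B-S)@ex).round(4),((B-S)@ey).round(4))
for i,j in((0,1),(2,3),(4,5)):
  d=B[i]-B[j]; print(np.degrees(np.arctan2(-d[0],d[1])))
e=onplane(c,[(214,82),(240,349)],.07); d=e[0]-e[1]; print('plate edge',np.degrees(np.arctan2(-d[0],d[1])))
pv=onplane(c,[(380.5,341)],.10)[0]; print('pivot->stud',np.degrees(np.arctan2(-(S-pv)[0],(S-pv)[1])))
"
```

```text
line [0.5957 0.1428 0.136 ] 5.84 slot centre [0.5938 0.1428 0.129 ]
 len 0.0331 ang%60 8.85
 len 0.0343 ang%60 6.1
 len 0.0333 ang%60 7.72
slots 7.56 slot-line 1.72 deg; turn clockwise by 1.7 +60n
[0.59480753 0.1427675  0.09      ] [-0.0292 -0.029   0.0172  0.0178 -0.0108 -0.0113  0.0104] [ 0.0328 -0.0319  0.0328 -0.0324 -0.034  -0.0802 -0.0339]
2.957778381665589
3.227630226134655
1.9965205937337782
plate edge 2.6998966214870297
pivot->stud 2.51021379212995
```

```bash
python3 -c "
from h import *
for o in caps(cam('side'))+caps(cam('top')): print(*o)
M,s=T(); print(s['time_s'],s['wrist_force'])
bot.finish_job()"
```

```text
[274. 172.] 121 [ 0.6428 -0.1068  0.1467] [ 0.6408 -0.093   0.1571] 0.159
[272. 187.] 60 [ 0.6371 -0.0109  0.1534] [ 0.6367 -0.0029  0.1568] 0.158
[270. 197.] 57 [0.6363 0.0448 0.1544] [0.6369 0.0516 0.1584] 0.159
[361. 325.] 241 [0.3474 0.5204 0.1427] [0.3468 0.5172 0.1518] 0.154
[332. 326.] 125 [0.4211 0.5273 0.147 ] [0.4208 0.8106 0.6036] 0.154
[325. 348.] 126 [0.4361 0.5902 0.1498] [0.4353 0.8416 0.6031] 0.153
[351. 354.] 129 [0.3738 0.6043 0.1491] [0.3942 0.8492 0.6034] 0.153
[323. 151.] 22 [0.6356 0.0391 0.1587] [0.6371 0.0389 0.1592] 0.161
[358. 152.] 78 [ 0.6324 -0.065   0.1723] [ 0.4532 -0.0294  0.6772] 0.162
[379. 152.] 77 [ 0.6347 -0.1239  0.1721] [ 0.4539 -0.0591  0.677 ] 0.162
[339. 152.] 74 [ 0.6348 -0.0079  0.159 ] [ 0.6348 -0.0072  0.16  ] 0.162
[134. 212.] 109 [0.4396 0.5856 0.1332] [0.3505 0.3065 0.6731] 0.153
[155. 218.] 87 [0.42   0.5112 0.1565] [0.3428 0.2758 0.6728] 0.153
[125. 234.] 109 [0.3744 0.5991 0.1357] [0.3745 0.5943 0.1521] 0.154
[147. 240.] 87 [0.3574 0.5254 0.1568] [0.3108 0.2831 0.6737] 0.155
[158. 247.] 83 [0.3373 0.4952 0.1473] [0.3381 0.497  0.1521] 0.154
53.15 [ 0.24500775 -1.17162436  0.86122103]
the job is handed in; nothing more can be done
```

I stood all four bottles on the rubber strip along the fence and swung the clamp bar shut with its fork home on the stud. I then turned the nut about 5.2 rad clockwise to the slot that lines up, and handed the job in at 53 s.

**Last checks**
- **Bottles:** all four cap tops are at about 0.159 m, so they stand upright. They sit between bar and fence, and the one nearest the nut moved a few millimetres along the strip, still within limits.
- **Bar:** it lies within about 0.5° of the fence line, and the slot centre is about 1 mm from the stud's axis. On the first push something stopped the hand about 5 mm short, probably the gripper's linkage against the nut. I turned the hand 90° and pushed again until it was home.
- **Slot alignment:** the slot is about 1.5° from the stud's line, against 6° allowed.
- **Robot and bystanders:** the arm is clear of everything. The tube rack is where it was; the arm never touched the steriliser or wash bottle as far as I saw, but I did not measure them again at the end.

**Less certain:** that the nut is tight is inferred, not measured.
- The nut stopped sinking at the height where the washer meets the bar, and the wrist torque crept up from the same point. Its absolute value stayed small, near 0 to 0.15 N m.
- By height alone the nut reads about 5.0 to 5.2 rad, less than my estimate of about 5.6 to 5.7 from counting turns. I put that down to the washer resting on the bar.

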